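Clamp the heat sink with the draw latch

ROBOT

A 7-joint arm with a two-finger parallel gripper is mounted at the origin on the work surface. World frame = base frame: x ahead of the robot, y to its left, z up, the work surface at z = 0. Lengths are in m, angles in rad, forces in N, time in s.
With the tool pointing down it reaches from about 0.35 to 0.9 m from the base axis. Payload 8.1 kg.
Tool frame: the origin (TCP) lies midway between the tips of the shut fingers; the grasp point (between the pads) lies 19 mm behind it; y points along the fingers, z is the direction in which the jaws open and shut, and the axes are right-handed (so a half turn about y gives the same grasp; the last joint's range is limited). The gripper opens to 92 mm and grips with 3 to 60 N. Pads are 19 mm wide; open, the fingers measure 130 mm over their backs; the gripper's body (75 mm by 190 mm) begins 47 mm behind the grasp point.
Start: joints at [1.114, 0.434, 0.025, 1.573, -0.012, 1.134, -0.075], TCP at [0.217, -0.586, 0.227] pointing down, gripper open.
Joint ranges: [-2.62, 2.62], [-0.44, 2.09], [-1.27, 1.32], [0.08, 2.57], [-1.32, 4.46], [0.12, 2], [-2.74, 2.74]. Speed limits (rad/s): [2.22, 2.22, 3.01, 3.01, 3.14, 3.14, 3.14].

INTERFACE

Orientations are given as a rotation vector (axis times angle).
In Python, from station import ctrl gives the robot as it stands.
- The arm moves only by the tool drive_tool, never from a script. Its argument "targets" is a list of rows, each an object with "twist": the turn, a rotation vector about the tool's x, y, z in degrees, a list of three; "delta_pos": the shift along the tool's x, y, z in mm, a list of three; "jaw": the opening, from 0 (shut) to 1 (fully open). A call has 1 to 8 rows; each row shifts and turns the commanded pose from where the row before left it, along the tool's axes as they then stand; what a row does not reach is not made up. A row lasts 1/8 s, in which the tool goes at most 62.5 mm and 10.7 degrees, less where a joint would pass 70% of its speed; a pose out of reach is approached as far as the arm can. A call is refused whole if a number of a shift passes 62.5 or a number of a turn 10.7, either way. A call with a gripper value outside its range is refused whole. The fingers move at their own pace and stop on an object; the grip force is fixed at half the most. Time passes only in rows, so rows that do not move let the fingers close. It gives the time, the measured TCP pose, the force and the opening at its end, in the units of the state.
- ctrl.get_state(): the state, without advancing time (a new reading comes with each control period).
- ctrl.get_image(name): name is "scene" or "top" or "wrist"; returns the picture (420x560x3 uint8, red, green, blue); there is no depth.
- ctrl.calibration(name): a dict with "fov_y" (degrees; the focal length in pixels is half the picture's height over the tangent of half this angle, whatever the lens; pixels are square), "cx", "cy" (the principal point, pixels), "R" (3x3) and "t" (3): a world point X has camera coordinates R X + t; the wrist camera has in their place "hand_eye" (4x4, takes a point from camera to tool coordinates, whose origin is the TCP and whose axes are the tool frame's). Camera axes: x right, y down, z forward; pixel columns grow to the right and rows downward; lengths in m; the calibration is good to about 2 mm. A picture is of the moment at which its call begins: read the wrist's pose just before it. calibration takes no time and is no camera call.
- ctrl.sign_off(): hands the job in, once; it reports no verdict.
The state is a dict: "clock": time; "joint_pos": joint angles; "qd": joint speeds; "joint_torque": joint torques, N m; "tool_pos": TCP position; "tcp_rot": TCP orientation; "ft_force": force on the tool from outside, world axes, zero at the start; "torque": the same for the moment, N m; "width": finger opening in m.
Only numpy, scipy, OpenCV 4.12 (cv2) and the standard library are available. Lean on these libraries where they do the work, as an engineer would, in place of code of your own. Each camera call takes 0.05 s, during which the arm holds its last target.

TASK

On the test cradle in the middle of the bench, hook the draw latch's loop onto the keeper of the sprung heat-sink sled, then swing the latch's handle back and down over centre so that it lies fully closed and stays shut by itself, holding the sled drawn in. Work the latch gently, without forcing any part, and leave everything else on the bench where it is.

Things in the scene. Friction and masses are not known exactly. Their poses are not given: they have to be found in the camera images.
- dock: Test cradle, fixed: aluminium base plate 310 x 130 mm, a grey block (top 64 mm up) with the draw latch on it, and a sliding sled with a black finned heat sink (fins 60 mm high). Origin on the bench straight below the handle's pivot. x points from the latch to the sled and keeper, y along all the latch's hinge axes, z up. Closed, the handle lies along -x, its middle 78 mm up.
- pivot (a point): The handle's pivot, 78 mm above the cradle's origin.
- lever (a joint): Angle of the latch's flat steel handle (26 mm wide, 6 mm thick, 69 mm long from its pivot): 0 = closed, flat towards the cradle's -x; 1.57 = straight up; 2.5 = stop, leaning over the keeper. Stiff (0.04 N m): keeps its angle when let go. With the loop hooked it takes up to about 20 N, 50 mm from the pivot, to swing shut; below about 0.2 rad it snaps shut by itself.
- loop_pivot (a point): The loop's pivot on the lever, 22 mm from the handle's pivot. In the cradle's frame x = -22 cos(a), z = 78 + 22 sin(a) mm, with a = joint lever - 0.22.
- loop: The latch's loop: two arms 44 mm apart, joined at the far end by a round cross bar 6 mm thick, 50 mm long. Origin on the loop's pivot, midway between the arms; own x runs along the arms, own z is up when it lies flat. The far part is screwed in or out: the bar's centre is 65 to 75 mm along x, not measured, so look or feel. On the bar's middle a finger tab stands along own z: see bar_tab.
- bar_tab (a point): Nominal place of the bar's middle, 70 mm along the loop's x (true one up to 5 mm nearer or farther). The steel finger tab on it, 10 mm wide (y), 8 mm thick, ends 42 mm from the bar along the loop's z; squeeze it lightly (under 30 N). The loop's hinge is stiff (0.022 N m): it keeps its angle to the handle and lifts with it unless the bar is under the lip. Pulling the loop turns the handle.
- lip (a point): Edge of the keeper's lip, straight above the keeper point; the lip's underside is 4 mm and its top 7 mm above that point. The bar must go down on the +x side of this edge (its centre over 3 mm past the keeper point), then be drawn to -x under the lip until it bears on the wall. While being hooked it must not pull or press on the keeper with over 13 N.
- keeper (a point): The steel keeper on the sled, 30 mm wide: this point is the centre of the bar when seated; axes as the cradle's. Sled free, it is at (57.5, 0, 78) mm in the cradle's frame. The face of its wall, 3 mm to the -x side of the point, takes the pull; the floor, 4 mm below it, runs to 25 mm on the +x side, open there.
- sled: The sled with the heat sink and the keeper; origin and axes coincide with the cradle's when the sled is free, pushed out against its stop by springs. It slides only towards the cradle's -x (4 N at first, 5 N more per mm, at most 18 mm). With the latch shut it is drawn in 4 to 14 mm, depending on the loop's length.
- meter: grey hand multimeter lying beside the cradle, 160 x 80 x 34 mm, origin under its centre; leave alone
- cap_a: black capacitor can, 35 mm across, 48 mm tall, origin under its centre; leave alone
- cap_b: second capacitor can, like the first; leave alone
- spool: steel wire-spool ring, 56 mm across, 32 mm tall, origin under its centre; leave alone
- driver: screwdriver, 190 mm long, lying along its x; leave alone
- toroid: copper toroid transformer, 90 mm across, 36 mm tall, origin under its centre; leave alone
- resistor: finned brass-coloured power resistor, 50 x 46 x 19 mm, origin under its centre; leave alone

How it is judged:
By the outcome, as a careful person would: the job done as asked, in the order asked, and still so for the second after the job is handed in, with the robot touching nothing.
It also fails if it takes over 72 s, if anything falls off the work surface, if the arm or the gripper's body presses on something with over 40 N, if the wrist force passes 120 N, or if a joint passes its speed limit or range.

## Working session

There is one attempt and no reset: what is moved stays moved. The work goes in short steps, Python scripts to look and compute and a tool call to move; the robot and the scene stay as the last step left them, time stands still between calls to the robot, and variables do not carry over. Pictures are saved under pics/ and viewed, and the job is handed in when it is done.

Besides the shell and the picture viewer there is one more tool, called after "Emit:" in YAML: its name, and indented under it one key for each argument. drive_tool: Moves the arm, as the interface text tells. Its arguments: {"type":"object","properties":{"targets":{"type":"array","items":{"type":"object","properties":{"twist":{"type":"array","items":{"type":"number"}},"delta_pos":{"type":"array","items":{"type":"number"}},"jaw":{"type":"number"}}}}},"required":["targets"]}

```bash
mkdir -p pics; ls; cat > h.py <<'E'
import numpy as np, cv2
from scipy.spatial.transform import Rotation as Ro
from station import ctrl
def K(n):
    c=ctrl.calibration(n); f=210/np.tan(np.radians(c['fov_y'])/2); return c,f
def cam(n,st=None):
    c,f=K(n)
    if 'R' in c: R=np.array(c['R']);t=np.array(c['t']); return f,c['cx'],c['cy'],R,t
    H=np.array(c['hand_eye']); T=np.eye(4);T[:3,:3]=Ro.from_rotvec(st['tcp_rot']).as_matrix();T[:3,3]=st['tool_pos']
    W=np.linalg.inv(T@H); return f,c['cx'],c['cy'],W[:3,:3],W[:3,3]
def proj(P,cm):
    f,cx,cy,R,t=cm; p=R@np.array(P)+t; return np.array([cx+f*p[0]/p[2],cy+f*p[1]/p[2]])
def ray(uv,cm):
    f,cx,cy,R,t=cm; d=R.T@np.array([(uv[0]-cx)/f,(uv[1]-cy)/f,1]); return -R.T@t,d/np.linalg.norm(d)
def onz(uv,z,cm):
    o,d=ray(uv,cm); return o+d*(z-o[2])/d[2]
def snap(n,fn):
    st=ctrl.get_state(); im=np.array(ctrl.get_image(n)); cv2.imwrite('pics/'+fn,im[:,:,::-1]); return im,st
E
python3 - <<'E'
from h import *
for n in('scene','top','wrist'):
    im,st=snap(n,n+'0.png'); c=ctrl.calibration(n); print(n,c)
print(st)
print(Ro.from_rotvec(st['tcp_rot']).as_matrix().round(3))
E
```

```text
pics
scene {'fov_y': 57.156874574400106, 'cx': 278.95074698322134, 'cy': 208.77681376301487, 'R': array([[-0.23884899,  0.97081663, -0.02159223],
       [ 0.60418333,  0.13116545, -0.78597591],
       [-0.76020633, -0.20077522, -0.61787996]]), 't': array([ 0.12036359, -0.31214061,  1.21048007])}
top {'fov_y': 52.27429554852099, 'cx': 279.80046816810113, 'cy': 205.68269995058225, 'R': array([[-0.06616688, -0.99780569,  0.00239752],
       [-0.97565154,  0.06419387, -0.20972178],
       [ 0.20910768, -0.01621578, -0.97775816]]), 't': array([0.06669371, 0.61339851, 0.69329991])}
wrist {'fov_y': 70.6767434745837, 'cx': 272.7458927081324, 'cy': 216.3775609551547, 'hand_eye': array([[ 7.96858944e-04,  9.59481655e-01,  2.81769976e-01,
        -7.62735924e-02],
       [-8.90185128e-04, -2.81769273e-01,  9.59481779e-01,
        -1.57295661e-01],
       [ 9.99999286e-01, -1.01539908e-03,  6.29585934e-04,
        -3.51409731e-04],
       [ 0.00000000e+00,  0.00000000e+00,  0.00000000e+00,
         1.00000000e+00]])}
{'clock': 0.1, 'joint_pos': array([ 1.11438673,  0.43513528,  0.02499527,  1.5739707 , -0.01156574,
        1.13399609, -0.07512217]), 'qd': array([ 0.00193098, -0.00302485, -0.00115376, -0.00172676, -0.00063754,
        0.00127309,  0.00111227]), 'joint_torque': array([ 3.49734670e-03, -6.69123101e+01,  9.88224708e-01, -3.15143895e+01,
       -6.05645939e-02,  3.74234968e-02,  1.00364969e-04]), 'tool_pos': array([ 0.21632407, -0.58590345,  0.22604861]), 'tcp_rot': array([-0.36305673,  2.03041937, -2.02772868]), 'ft_force': array([ 0.25209802,  0.12154029, -0.22216468]), 'torque': array([ 0.02289079, -0.00293063, -0.00738909]), 'width': 0.09189926202927134}
[[-0.938 -0.001  0.346]
 [-0.346  0.001 -0.938]
 [ 0.    -1.    -0.001]]
```

View pics/scene0.png

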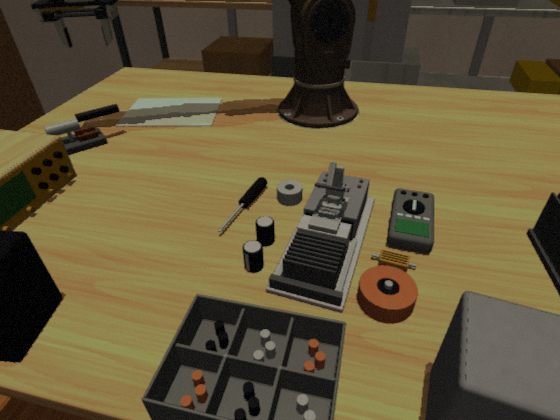

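View pics/top0.png

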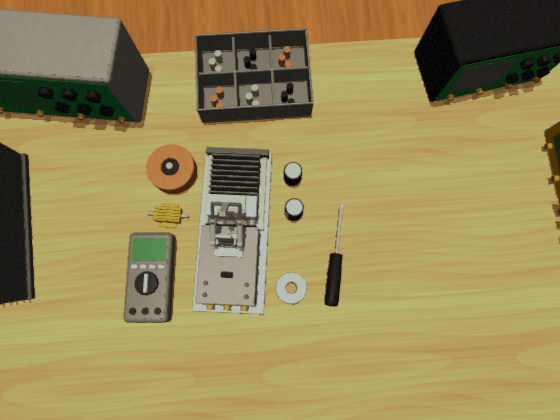

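View pics/wrist0.png

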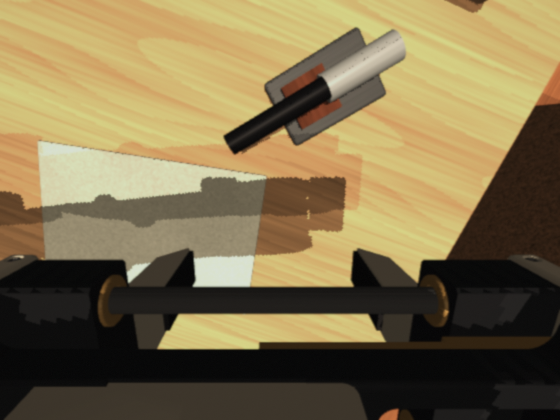

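The cradle sits around pixel (235,230) in the top view. The latch is near (228,225), with the heat sink further out at (237,175). I'll zoom in for details.

```bash
python3 - <<'E'
from h import *
a=cv2.imread('pics/top0.png')[140:320,170:300]; cv2.imwrite('pics/topz.png',cv2.resize(a,None,fx=3.3,fy=3.3,interpolation=cv2.INTER_CUBIC))
a=cv2.imread('pics/scene0.png')[150:310,260:400]; cv2.imwrite('pics/scz.png',cv2.resize(a,None,fx=3.7,fy=3.7,interpolation=cv2.INTER_CUBIC))
E
```

```text
(no output)
```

View pics/topz.png

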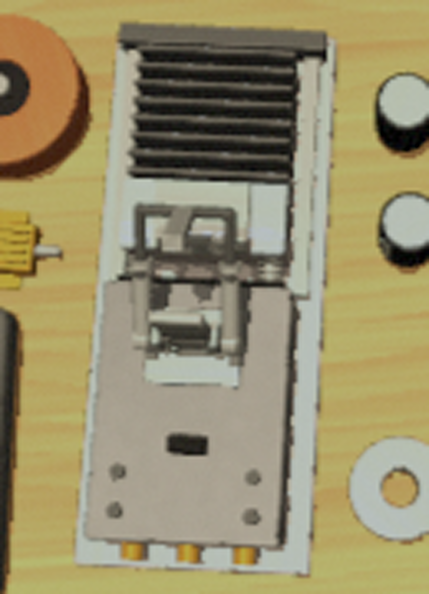

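View pics/scz.png

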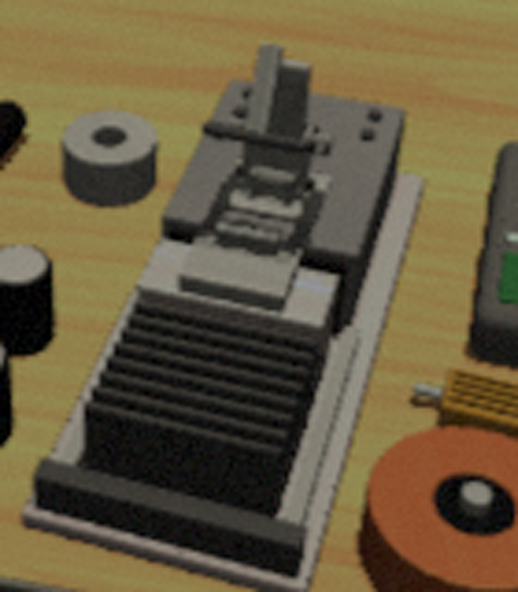

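```bash
python3 - <<'E'
from h import *
cm=cam('top')
z2=lambda u,v:(u/3.3+170,v/3.3+140)
for z in(0.005,0.01):
    P=[onz(z2(*p),z,cm) for p in((80,565),(308,575),(335,35))]
    print([p.round(4) for p in P],np.linalg.norm(P[0]-P[1]),np.linalg.norm(P[1]-P[2]),np.degrees(np.arctan2(*(P[2]-P[1])[[1,0]])))
# block top corners near: (85,540),(283,548), far (105,283),(295,292) z=.064
P=[onz(z2(*p),.064,cm) for p in((85,540),(283,548),(295,292),(105,283))]
print([p.round(4) for p in P],[np.linalg.norm(P[i]-P[i-1]).round(4) for i in range(4)])
print(np.degrees(np.arctan2(*(P[2]-P[1])[[1,0]])),np.degrees(np.arctan2(*(P[3]-P[0])[[1,0]])))
print('bar z.12?',onz(z2(190,205),.14,cm))
E
```

```text
[array([0.4437, 0.1933, 0.005 ]), array([0.43  , 0.0683, 0.005 ]), array([0.741 , 0.0341, 0.005 ])] 0.12575771211818593 0.3128783541574578 -6.283215862861835
[array([0.4438, 0.1924, 0.01  ]), array([0.4302, 0.0681, 0.01  ]), array([0.7393, 0.0341, 0.01  ])] 0.12497306304714748 0.3109261899060363 -6.2832158628618355
[array([0.457 , 0.1791, 0.064 ]), array([0.4463, 0.0781, 0.064 ]), array([0.5782, 0.0645, 0.064 ]), array([0.5897, 0.1651, 0.064 ])] [np.float64(0.1334), np.float64(0.1015), np.float64(0.1326), np.float64(0.1012)]
-5.8757370039103005 -6.00570739035187
bar z.12? [0.61167797 0.11008892 0.14      ]
```

```bash
cat >> h.py <<'E'
def need(Rt,pt,st):
    """world target -> (rotvec deg in tool, delta mm in current tool axes)"""
    R=Ro.from_rotvec(st['tcp_rot']).as_matrix()
    return np.degrees(Ro.from_matrix(R.T@Rt).as_rotvec()).round(2),(R.T@(np.array(pt)-st['tool_pos'])*1e3).round(1),(Rt.T@(np.array(pt)-st['tool_pos'])*1e3).round(1)
YAW=np.radians(-6.05)
def Rtool(pitch=0,roll=0):
    # tool x=-cradle x, y down, z=-cradle y; pitch: about cradle y (deg)
    c,s=np.cos(YAW),np.sin(YAW); cx=np.array([c,s,0]);cy=np.array([-s,c,0])
    B=np.stack([-cx,[0,0,-1],-cy],1)
    return Ro.from_rotvec(np.radians(pitch)*cy).as_matrix()@B@Ro.from_rotvec(np.radians([roll,0,0])).as_matrix()
E
python3 - <<'E'
from h import *
st=ctrl.get_state()
print(need(Rtool(),[.60,-.08,.30],st)); print(need(Rtool(0,-30),[.60,-.08,.30],st))
for n in('top','scene'):
    f,cx,cy,R,t=cam(n); print(-R.T@t)
E
```

```text
(array([6.000e-02, 2.632e+01, 2.000e-02]), array([-535.1,  -73.5, -341.8]), array([-328.1,  -73.8, -543.6]))
(array([-29.4 ,  25.71,   6.91]), array([-535.1,  -73.5, -341.8]), array([-328.1,  207.8, -507.7]))
[0.45790178 0.03841334 0.80636278]
[1.13755348 0.16712549 0.5051953 ]
```

Emit:
drive_tool:
  targets:
    - {"twist": [0,8.8,0],"delta_pos": [0,-25,0],"jaw": 1}
    - {"twist": [0,8.8,0],"delta_pos": [0,-25,0],"jaw": 1}
    - {"twist": [0,8.7,0],"delta_pos": [0,-24,0],"jaw": 1}
    - {"delta_pos": [-30,0,-50],"jaw": 1}
    - {"delta_pos": [-30,0,-50],"jaw": 1}
    - {"delta_pos": [-30,0,-50],"jaw": 1}
    - {"delta_pos": [-30,0,-50],"jaw": 1}
    - {"delta_pos": [-30,0,-50],"jaw": 1}

```text
$.targets[3]: bad value
```

Emit:
drive_tool:
  targets:
    - {"delta_pos": [-30,0,-50],"jaw": 1}
    - {"delta_pos": [-30,0,-50],"jaw": 1}
    - {"delta_pos": [-30,0,-50],"jaw": 1}
    - {"delta_pos": [-30,0,-50],"jaw": 1}
    - {"delta_pos": [-30,0,-45],"jaw": 1}
    - {"twist": [-10,0,0],"jaw": 1}
    - {"twist": [-10,0,0],"jaw": 1}
    - {"twist": [-10,0,0],"jaw": 1}

```text
$.targets[0]: bad value
```

```bash
python3 - <<'E'
from h import *
im,st=snap('wrist','w1.png'); print(st['tool_pos'],st['clock'],need(Rtool(0,-30),[.6,-.08,.3],st))
E
```

```text
[ 0.21639568 -0.58594157  0.22615253] 0.15 (array([-29.4 ,  25.71,   6.91]), array([-535.1,  -73.5, -341.8]), array([-328.1,  207.8, -507.7]))
```

View pics/w1.png

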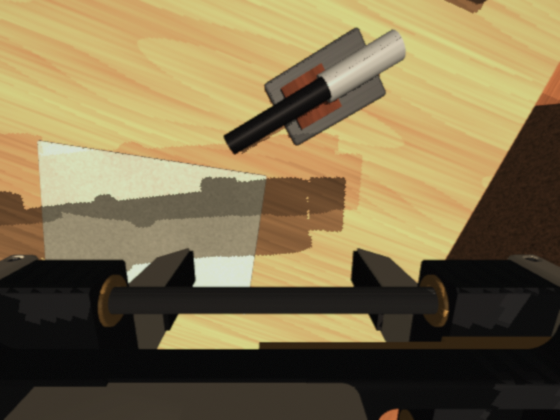

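All three keys are needed in every row. The image is unchanged from the start, since the arm didn't move.

Emit:
drive_tool:
  targets:
    - {"twist": [0,8.8,0],"delta_pos": [0,-25,0],"jaw": 1}
    - {"twist": [0,8.8,0],"delta_pos": [0,-25,0],"jaw": 1}
    - {"twist": [0,8.7,0],"delta_pos": [0,-24,0],"jaw": 1}
    - {"twist": [0,0,0],"delta_pos": [-30,0,-50],"jaw": 1}
    - {"twist": [0,0,0],"delta_pos": [-30,0,-50],"jaw": 1}
    - {"twist": [0,0,0],"delta_pos": [-30,0,-50],"jaw": 1}
    - {"twist": [0,0,0],"delta_pos": [-30,0,-50],"jaw": 1}
    - {"twist": [0,0,0],"delta_pos": [-30,0,-50],"jaw": 1}

```text
clock: 1.2
tool_pos: [0.3928, -0.3518, 0.3008]
tcp_rot: [-0.114, -2.167, 2.168]
ft_force: [0.6, 0.4, -0.3]
width: 0.0916
```

Emit:
drive_tool:
  targets:
    - {"twist": [0,0,0],"delta_pos": [-30,0,-50],"jaw": 1}
    - {"twist": [0,0,0],"delta_pos": [-30,0,-50],"jaw": 1}
    - {"twist": [0,0,0],"delta_pos": [-30,0,-50],"jaw": 1}
    - {"twist": [0,0,0],"delta_pos": [-30,0,-50],"jaw": 1}
    - {"twist": [0,0,0],"delta_pos": [-30,0,-45],"jaw": 1}
    - {"twist": [-10,0,0],"delta_pos": [0,0,0],"jaw": 1}
    - {"twist": [-10,0,0],"delta_pos": [0,0,0],"jaw": 1}
    - {"twist": [-10,0,0],"delta_pos": [0,0,0],"jaw": 1}

```text
clock: 2.2
tool_pos: [0.5675, -0.1255, 0.3015]
tcp_rot: [-0.142, -2.678, 1.538]
ft_force: [-0.2, 0.3, -0.3]
width: 0.0915
```

```bash
python3 - <<'E'
from h import *
im,st=snap('wrist','w1b.png'); print(st['tool_pos'],st['clock'],st['joint_pos'],need(Rtool(0,-30),[.6,-.08,.3],st))
E
```

```text
[ 0.56747392 -0.12549054  0.30150715] 2.2 [ 0.57412383  0.43779351 -0.20963908  1.51158792 -0.42859832  1.37041326
 -1.17481688] (array([ 0.28,  0.11, -0.1 ]), array([-27.6,  25.9, -41.2]), array([-27.6,  25.6, -41.4]))
```

View pics/w1b.png

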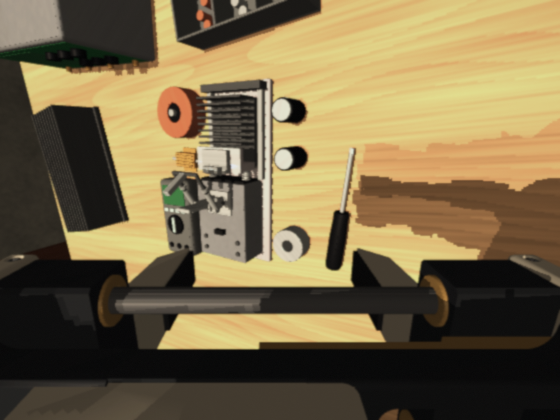

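```bash
python3 - <<'E'
from h import *
st=ctrl.get_state()
L=np.array([.62,.111,.11])
R=Rtool(0,-30)
for y in(.04,.07): print(L-R@[-.076,y,0], need(R,L-R@[-.076,y,0],st))
E
```

```text
[0.54231537 0.09912151 0.14464102] (array([ 0.63, -0.51, -0.11]), array([  49.1,  247.6, -116.4]), array([  47.6,  246.4, -119.5]))
[0.54073443 0.08420506 0.17062178] (array([ 0.63, -0.51, -0.11]), array([  49.1,  217.6, -116.7]), array([  47.6,  216.4, -119.5]))
```

Emit:
drive_tool:
  targets:
    - {"twist": [0,0,0],"delta_pos": [8,36,-20],"jaw": 1}
    - {"twist": [0,0,0],"delta_pos": [8,36,-20],"jaw": 1}
    - {"twist": [0,0,0],"delta_pos": [8,36,-20],"jaw": 1}
    - {"twist": [0,0,0],"delta_pos": [8,36,-20],"jaw": 1}
    - {"twist": [0,0,0],"delta_pos": [8,36,-20],"jaw": 1}
    - {"twist": [0,0,0],"delta_pos": [8,36,-18],"jaw": 1}

```text
clock: 3.0
tool_pos: [0.5409, 0.0897, 0.1721]
tcp_rot: [-0.141, -2.672, 1.545]
ft_force: [0.6, 0.5, -0.7]
width: 0.0919
```

```bash
python3 - <<'E'
from h import *
im,st=snap('wrist','w2.png'); print(st['tool_pos'],st['clock'],st['tcp_rot'].tolist())
cv2.imwrite('pics/w2z.png',cv2.resize(im[:300,:,::-1],None,fx=1.42,fy=1.42,interpolation=cv2.INTER_CUBIC))
import json; json.dump([list(st['tool_pos']),list(st['tcp_rot'])],open('w2.json','w'))
E
```

```text
[0.54091468 0.08967206 0.17206068] 3.0 [-0.1406305523755971, -2.671968730068802, 1.5447283947541843]
```

View pics/w2z.png

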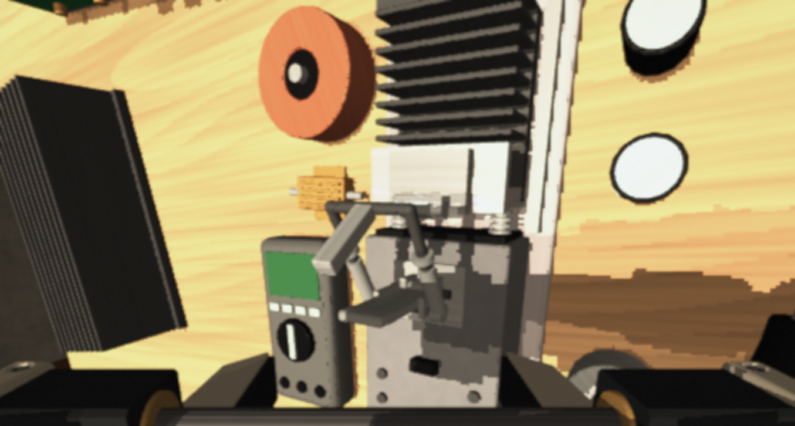

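```bash
python3 - <<'E'
from h import *
st=ctrl.get_state()
L=np.array([.62,.111,.11])
for r in (5,):
  R=Rtool(0,r)
  print(L-R@[-.076,.07,0], need(R,L-R@[-.076,.07,0],st))
E
```

```text
[0.54506631 0.12507704 0.17973363] (array([35.07,  0.33,  0.34]), array([ -4.3,   6.9, -31.4]), array([ -4.2, -12.4, -29.7]))
```

Emit:
drive_tool:
  targets:
    - {"twist": [10,0,0],"delta_pos": [0,0,-10],"jaw": 1}
    - {"twist": [10,0,0],"delta_pos": [0,0,-10],"jaw": 1}
    - {"twist": [10,0,0],"delta_pos": [0,0,-10],"jaw": 1}
    - {"twist": [5,0,0],"delta_pos": [-4,0,0],"jaw": 1}
    - {"twist": [0,0,0],"delta_pos": [0,0,0],"jaw": 1}

```text
clock: 3.68
tool_pos: [0.5481, 0.1186, 0.1827]
tcp_rot: [-0.104, -2.072, 2.26]
ft_force: [-0.7, 0.2, -1.2]
width: 0.0919
```

```bash
python3 - <<'E'
from h import *
im,st=snap('wrist','w3.png'); print(st['tool_pos'],st['clock'],st['tcp_rot'].tolist())
cv2.imwrite('pics/w3z.png',cv2.resize(im[100:260,180:380,::-1],None,fx=4,fy=3.75,interpolation=cv2.INTER_CUBIC))
im=cv2.imread('pics/w2.png')
cv2.imwrite('pics/w2zz.png',cv2.resize(im[100:260,180:380],None,fx=4,fy=3.75,interpolation=cv2.INTER_CUBIC))
import json; json.dump([list(st['tool_pos']),list(st['tcp_rot'])],open('w3.json','w'))
E
```

```text
[0.5480665  0.11864317 0.18268096] 3.675 [-0.10404146461911955, -2.071839708892159, 2.2603303741185212]
```

View pics/w3z.png

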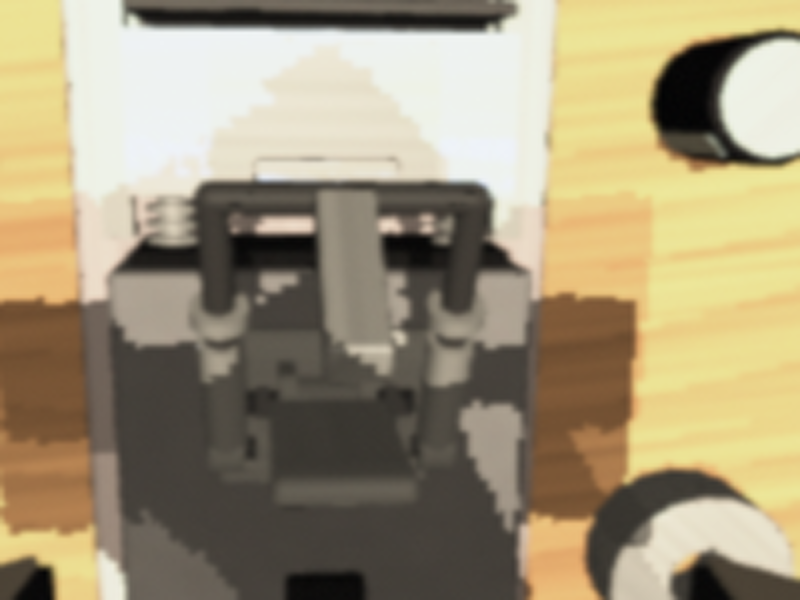

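View pics/w2zz.png

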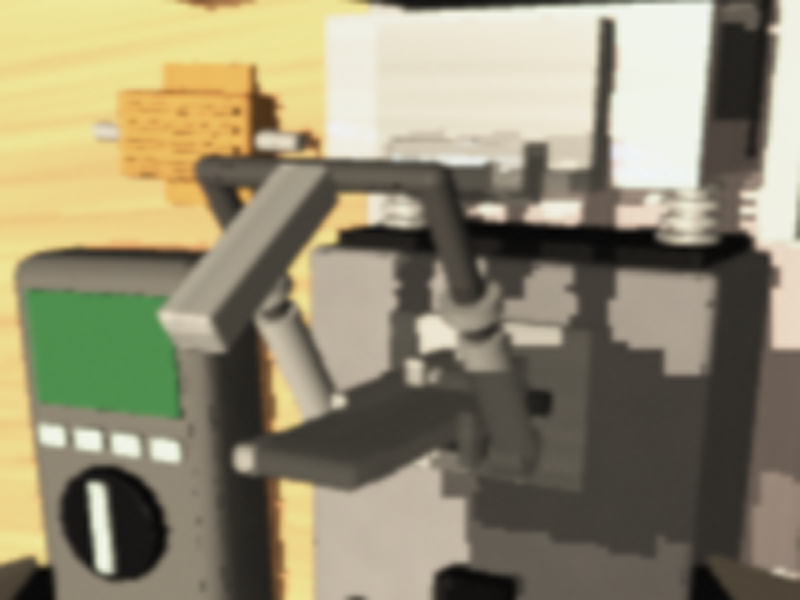

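```bash
cat >> h.py <<'E'
import json
def cmw(js):
    p,r=json.load(open(js)); return cam('wrist',dict(tool_pos=np.array(p),tcp_rot=np.array(r)))
def tri(uvs,cms):
    A=np.zeros((3,3));b=np.zeros(3);rs=[]
    for uv,c in zip(uvs,cms):
        o,d=ray(uv,c);M=np.eye(3)-np.outer(d,d);A+=M;b+=M@o;rs.append((o,d))
    X=np.linalg.solve(A,b); return X,[np.linalg.norm(np.cross(X-o,d))*1e3 for o,d in rs]
def tocr(X,O):
    c,s=np.cos(YAW),np.sin(YAW);d=np.array(X)-np.array(O); return np.array([c*d[0]+s*d[1],-s*d[0]+c*d[1],d[2]])*1e3
E
python3 - <<'E'
from h import *
a=cmw('w3.json');b=cmw('w2.json')
z=lambda p:(p[0]/4+180,p[1]/3.75+100)
pts={'barL':((205,194),(203,168)),'barR':((486,197),(437,176)),'barmid':((345,196),(308,173)),'tabend':((370,358),(195,331)),'hL':((275,490),(240,458)),'hR':((416,490),(352,480)),
'armR':((437,460),(515,460)),'blkL':((110,272),(315,252)),'blkR':((528,270),(768,252)),'lipL?':((256,168),(390,155)),'lipR':((398,168),(497,170))}
for k,(p,q) in pts.items():
    X,e=tri([z(p),z(q)],[a,b]); print(k,X.round(4),np.round(e,1),'cr',tocr(X,[.5814,.1155,0]).round(1))
E
```

```text
barL [0.6121 0.1362 0.1383] [0.1 0.1] cr [ 28.4  23.8 138.3]
barR [0.6069 0.0899 0.1398] [0.1 0.1] cr [ 28.1 -22.8 139.8]
barmid [0.6095 0.1134 0.1401] [0.1 0.1] cr [ 28.1   0.8 140.1]
tabend [0.5872 0.1143 0.1732] [0.3 0.3] cr [  5.9  -0.5 173.2]
hL [0.558  0.1314 0.1446] [0.3 0.3] cr [-24.9  13.3 144.6]
hR [0.5555 0.1071 0.1463] [0.2 0.2] cr [-24.9 -11.  146.3]
armR [0.5465 0.0978 0.1007] [0.6 0.6] cr [-32.8 -21.3 100.7]
blkL [0.5903 0.1648 0.0613] [0.6 0.6] cr [ 3.6 50.  61.3]
blkR [0.5797 0.0623 0.0389] [2.9 2.9] cr [  3.9 -53.1  38.9]
lipL? [0.6126 0.128  0.0854] [0.6 0.6] cr [29.7 15.7 85.4]
lipR [0.6088 0.0996 0.0948] [1.9 1.9] cr [ 28.9 -13.   94.8]
```

```bash
python3 - <<'E'
import cv2,numpy as np
a=cv2.imread('pics/w3.png')[135:165,225:310]; b=cv2.imread('pics/w2.png')[128:160,270:340]
A=cv2.resize(a,(765,270),interpolation=cv2.INTER_NEAREST);B=cv2.resize(b,(630,288),interpolation=cv2.INTER_NEAREST)
o=np.zeros((560,770,3),np.uint8);o[:270,:765]=A;o[270:558,:630]=B
cv2.imwrite('pics/lip.png',o)
E
```

```text
(no output)
```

View pics/lip.png

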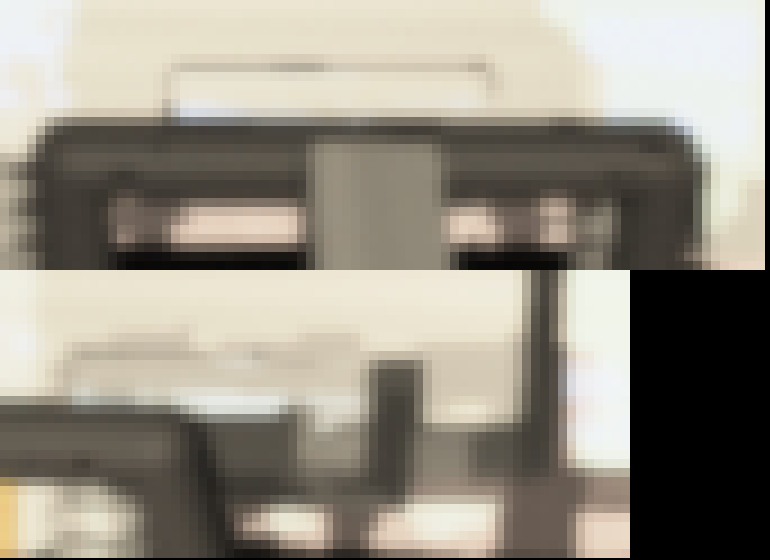

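```bash
python3 - <<'E'
from h import *
a=cmw('w3.json');b=cmw('w2.json')
G=[.5814,.1155,0]
for uv in((244.1,142.4),(279.4,142.4)): print(tocr(onz(uv,.085,a),G).round(1))
for uv in((270+72/9,128+(345-270)/9),(270+360/9,128+(338-270)/9)): print('w2',tocr(onz(uv,.085,b),G).round(1))
z=lambda p:(p[0]/4+180,p[1]/3.75+100)
for p,q in(((398,395),(540,402)),((450,318),(475,310)),((218,315),(272,300)),((262,398),(340,402))):
    X,e=tri([z(p),z(q)],[a,b]);print(tocr(X,G).round(1),np.round(e,1))
# block edges on z=.064 yaw
E
```

```text
[32.3 15.6 85. ]
[ 32.3 -13.9  85. ]
w2 [33.1 15.5 85. ]
w2 [ 34.  -13.2  85. ]
[-25.4 -15.8  74.6] [0.7 0.7]
[  2.5 -20.5 119.4] [0. 0.]
[  2.1  23.1 119. ] [1.4 1.4]
[-19.8  15.2 106.7] [3. 3.]
```

```bash
cat >> h.py <<'E'
_c,_s=np.cos(YAW),np.sin(YAW)
CX=np.array([_c,_s,0]);CY=np.array([-_s,_c,0])
O=np.array([.5814,.1155,0])+CX*-.025+CY*.0008
def W(x,y,z): return O+(CX*x+CY*y+np.array([0,0,z]))/1e3
def tcpfor(B,beta,g=18):
    b=np.radians(beta); return W(B[0]+g*np.sin(b),0,B[1]+g*np.cos(b))
def status(st):
    R=Ro.from_rotvec(st['tcp_rot']).as_matrix(); a=R[:,1]; x=tocr(st['tool_pos'],O)
    pitch=np.degrees(np.arctan2(-a@CX,-a[2]))
    print('t',st['clock'],'TCP cr',x.round(1),'pitch',pitch.round(1),'F cr',np.round([st['ft_force']@CX,st['ft_force']@CY,st['ft_force'][2]],1),'w',round(st['width']*1e3,2),'T',st['torque'].round(2))
E
python3 - <<'E'
from h import *
st=ctrl.get_state(); status(st)
print(need(Rtool(-34),tcpfor((53.1,139.5),-34,63),st)); print(tcpfor((53.1,139.5),-34,63))
E
```

```text
t 3.725 TCP cr [ -8.4  -3.2 182.6] pitch 0.0 F cr [ 0.1 -0.3  0.2] w 92.1 T [0.04 0.06 0.02]
(array([-4.76,  1.6 , 33.99]), array([-26.2,  -9.4,  -2.4]), array([-26.9,   7.1,  -3.2]))
[0.57439487 0.11704693 0.19172937]
```

Emit:
drive_tool:
  targets:
    - {"twist": [-4.8,0,0],"delta_pos": [-20,-30,-3],"jaw": 1}
    - {"twist": [0,1.6,8.5],"delta_pos": [0,0,0],"jaw": 0.3}
    - {"twist": [0,0,8.5],"delta_pos": [0,0,0],"jaw": 0.3}
    - {"twist": [0,0,8.5],"delta_pos": [0,0,0],"jaw": 0.3}
    - {"twist": [0,0,8.5],"delta_pos": [0,0,0],"jaw": 0.3}
    - {"twist": [0,0,0],"delta_pos": [0,0,0],"jaw": 0.3}

```text
clock: 4.47
tool_pos: [0.5704, 0.1151, 0.2085]
tcp_rot: [0.628, 1.948, -2.045]
ft_force: [0.5, 0.5, -0.1]
width: 0.0459
```

```bash
python3 - <<'E'
from h import *
im,st=snap('wrist','w4.png'); status(st)
print(need(Rtool(-34),tcpfor((53.1,139.5),-34,63),st))
print(st['joint_pos'].round(2))
E
```

```text
t 4.475 TCP cr [ 14.1  -2.3 208.5] pitch -27.9 F cr [ 0.4  0.5 -0.1] w 45.92 T [ 0.09  0.53 -0.01]
(array([-1.66, -1.12,  6.12]), array([ 4.6, 16.5, -2.7]), array([ 6.3, 16. , -2.3]))
[-0.65  0.18  0.2   2.13  0.53  0.49 -2.58]
```

View pics/w4.png

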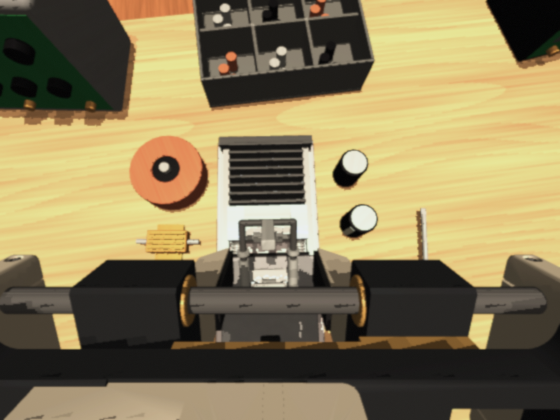

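The picture shows the loop and tab at (267,235), centred between the jaws. Joint 7 is near its limit at this pitch, so I'll grip the tab at a shallower pitch of -20.

```bash
python3 - <<'E'
from h import *
st=ctrl.get_state(); status(st)
print(need(Rtool(-20),W(25.2,0,192.1),st))
print(need(Rtool(-20),W(40.6,0,149.8),st))
E
```

```text
t 4.525 TCP cr [ 14.9  -2.  209. ] pitch -27.9 F cr [0.4 0.  0.4] w 42.33 T [0.17 0.49 0.02]
(array([-1.48, -1.36, -7.88]), array([-1.2, 19.6, -2.6]), array([-3.9, 19.4, -2. ]))
(array([-1.48, -1.36, -7.88]), array([ 5. , 64.2, -3.7]), array([-3.9, 64.4, -2. ]))
```

Emit:
drive_tool:
  targets:
    - {"twist": [-1.6,-1.5,-7.5],"delta_pos": [0,0,0],"jaw": 0.3}
    - {"twist": [0,0,0],"delta_pos": [0,0,0],"jaw": 0.3}

```text
clock: 4.78
tool_pos: [0.5745, 0.1113, 0.2097]
tcp_rot: [0.523, 2.024, -2.086]
ft_force: [0.7, -1.3, 0.3]
width: 0.0282
```

```bash
python3 - <<'E'
from h import *
st=ctrl.get_state(); status(st)
print(need(Rtool(-20),W(25.2,0,192.1),st))
print(need(Rtool(-20),W(40.6,0,149.8),st))
print(st['joint_pos'].round(2))
E
```

```text
t 4.775 TCP cr [ 18.6  -5.7 209.7] pitch -22.1 F cr [ 0.8 -1.2  0.3] w 28.25 T [ 0.11  0.39 -0.03]
(array([-0.65, -0.63, -2.11]), array([ 0.6, 18.7, -5.9]), array([-0.2, 18.8, -5.7]))
(array([-0.65, -0.63, -2.11]), array([ 2.2, 63.7, -6.4]), array([-0.2, 63.8, -5.7]))
[-0.52  0.21  0.13  2.04  0.3   0.59 -2.31]
```

Emit:
drive_tool:
  targets:
    - {"twist": [0,0,0],"delta_pos": [0,0,0],"jaw": 0.3}
    - {"twist": [0,0,0],"delta_pos": [0,0,0],"jaw": 0.3}

```text
clock: 5.03
tool_pos: [0.5716, 0.1132, 0.2081]
tcp_rot: [0.516, 2.021, -2.087]
ft_force: [-0.5, -0.0, -0.7]
width: 0.0274
```

```bash
python3 - <<'E'
from h import *
st=ctrl.get_state(); status(st)
print(need(Rtool(-20),W(25.2,0,192.1),st))
print(need(Rtool(-20),W(40.6,0,149.8),st))
E
```

```text
t 5.025 TCP cr [ 15.5  -4.2 208.1] pitch -22.0 F cr [-0.5 -0.1 -0.7] w 27.39 T [ 0.14  0.45 -0.01]
(array([-0.71, -0.31, -2.04]), array([-2.9, 18.4, -4.4]), array([-3.6, 18.4, -4.2]))
(array([-0.71, -0.31, -2.04]), array([-1.3, 63.4, -5. ]), array([-3.6, 63.4, -4.2]))
```

Emit:
drive_tool:
  targets:
    - {"twist": [-0.7,-0.3,-2],"delta_pos": [-3,9,-4.3],"jaw": 0.3}
    - {"twist": [0,0,0],"delta_pos": [0,9,0],"jaw": 0.3}
    - {"twist": [0,0,0],"delta_pos": [0,0,0],"jaw": 0.3}

```text
clock: 5.4
tool_pos: [0.5809, 0.1166, 0.1916]
tcp_rot: [0.473, 2.053, -2.093]
ft_force: [0.2, -0.6, -0.2]
width: 0.0277
```

```bash
python3 - <<'E'
from h import *
im,st=snap('wrist','w5.png'); status(st)
print(need(Rtool(-20),W(40.6,0,149.8),st))
cv2.imwrite('pics/w5z.png',cv2.resize(im[150:310,180:380,::-1],None,fx=4,fy=3.75,interpolation=cv2.INTER_CUBIC))
json.dump([list(st['tool_pos']),list(st['tcp_rot'])],open('w5.json','w'))
E
```

```text
t 5.4 TCP cr [ 24.4   0.3 191.6] pitch -20.0 F cr [ 0.3 -0.6 -0.2] w 27.71 T [ 0.03  0.44 -0.04]
(array([-0.04,  0.07,  0.04]), array([-1. , 44.8,  0.3]), array([-0.9, 44.8,  0.3]))
```

View pics/w5z.png

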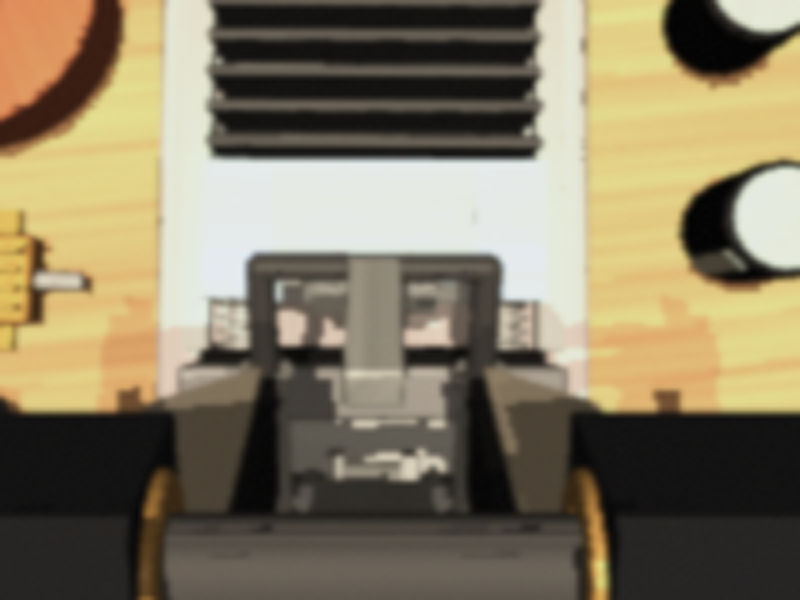

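```bash
python3 - <<'E'
from h import *
c=cmw('w5.json')
for P in((29.6,0,174.4),(53.1,0,139.5),(53.1,25,139.5),(53.1,-25,139.5)):
    u=proj(W(*P),c); print(((u[0]-180)*4).round(),((u[1]-150)*3.75).round())
E
```

```text
374.0 392.0
373.0 264.0
242.0 264.0
504.0 264.0
```

Emit:
drive_tool:
  targets:
    - {"twist": [0,0,0],"delta_pos": [-1,12,0],"jaw": 0.25}
    - {"twist": [0,0,0],"delta_pos": [0,12,0],"jaw": 0.25}
    - {"twist": [0,0,0],"delta_pos": [0,12,0],"jaw": 0.25}
    - {"twist": [0,0,0],"delta_pos": [0,8.5,0],"jaw": 0.2}
    - {"twist": [0,0,0],"delta_pos": [0,0,0],"jaw": 0.16}
    - {"twist": [0,0,0],"delta_pos": [0,0,0],"jaw": 0.15}

```text
clock: 6.2
tool_pos: [0.5979, 0.1153, 0.1514]
tcp_rot: [0.474, 2.053, -2.091]
ft_force: [0.1, 0.6, 0.6]
width: 0.0139
```

```bash
python3 - <<'E'
from h import *
im,st=snap('wrist','w6.png'); status(st)
cv2.imwrite('pics/w6z.png',cv2.resize(im[150:310,180:380,::-1],None,fx=4,fy=3.75,interpolation=cv2.INTER_CUBIC))
E
```

```text
t 6.2 TCP cr [ 41.4   0.7 151.4] pitch -20.0 F cr [0.  0.6 0.6] w 13.93 T [ 0.06  0.41 -0.03]
```

View pics/w6z.png

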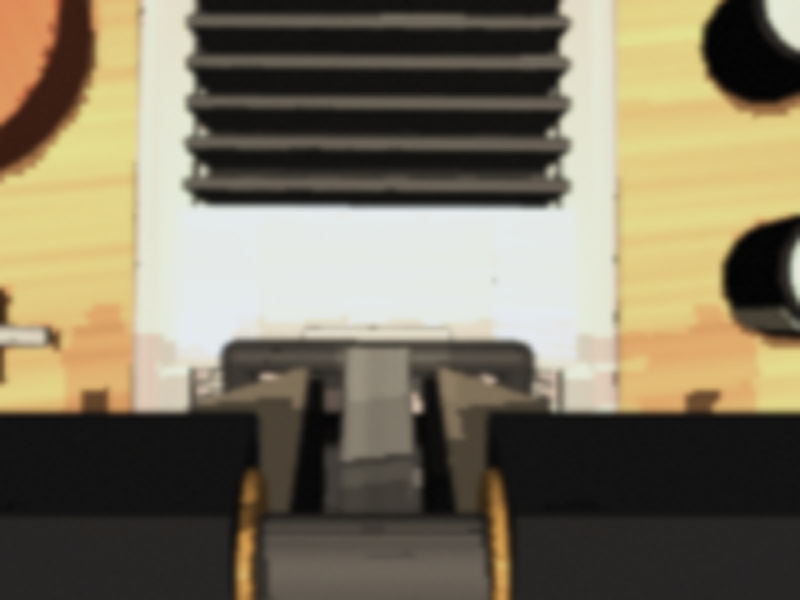

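The tab at (377,400) sits between the fingers. I'll close on it gently.

Emit:
drive_tool:
  targets:
    - {"twist": [0,0,0],"delta_pos": [0,1,0.3],"jaw": 0.12}
    - {"twist": [0,0,0],"delta_pos": [0,0,0],"jaw": 0.112}
    - {"twist": [0,0,0],"delta_pos": [0,0,0],"jaw": 0.107}
    - {"twist": [0,0,0],"delta_pos": [0,0,0],"jaw": 0.105}
    - {"twist": [0,0,0],"delta_pos": [0,0,0],"jaw": 0.105}

```text
clock: 6.88
tool_pos: [0.5982, 0.1148, 0.1505]
tcp_rot: [0.474, 2.053, -2.091]
ft_force: [-0.1, -1.9, 0.9]
width: 0.0098
```

```bash
python3 - <<'E'
from h import *
st=ctrl.get_state(); status(st)
E
```

```text
t 6.875 TCP cr [ 41.8   0.3 150.5] pitch -20.0 F cr [ 0.1 -1.9  0.9] w 9.82 T [-0.14  0.24 -0.1 ]
```

```bash
cat >> h.py <<'E'
def mech(lever,beta,L=70.4,dx=-3.2,dz=15.4):
    a=lever-.22; P=np.array([-22*np.cos(a),78+22*np.sin(a)]); b=np.radians(beta)
    ex=np.array([np.cos(b),-np.sin(b)]); ez=np.array([np.sin(b),np.cos(b)])
    B=P+L*ex; T=B+dx*ex+dz*ez; return P,B,T
def plan(poses,st,off=14):
    """poses: list (T(x,z),beta). prints per-row twist/delta from measured state"""
    R=Ro.from_rotvec(st['tcp_rot']).as_matrix(); p=st['tool_pos'].copy()
    for T,b in poses:
        Rt=Rtool(b+off); pt=W(T[0],0,T[1])
        print(np.degrees(Ro.from_matrix(R.T@Rt).as_rotvec()).round(1),(R.T@(pt-p)*1e3).round(1)); R=Rt;p=pt
E
python3 - <<'E'
from h import *
st=ctrl.get_state()
print(mech(1.57,-34)); print(mech(1.76,18.2))
n=6
ps=[(mech(1.57+.1*i/n,-34+24*i/n)[2],-34+24*i/n) for i in range(1,n+1)]
plan(ps,st)
E
```

```text
(array([-4.81814712, 99.46591387]), array([ 53.54609799, 138.83309428]), array([ 42.28160705, 149.8108556 ]))
(array([-0.6774121 , 99.98956827]), array([66.20062033, 78.00119001]), array([67.97066751, 93.63023134]))
[ 0.  0. -4.] [-2.6  5.2  0.3]
[-0.  0. -4.] [-2.4  4.4 -0. ]
[-0. -0. -4.] [-2.4  4.4 -0. ]
[ 0.  0. -4.] [-2.4  4.4  0. ]
[-0. -0. -4.] [-2.4  4.3 -0. ]
[-0.  0. -4.] [-2.4  4.3  0. ]
```

Emit:
drive_tool:
  targets:
    - {"twist": [0,0,-4],"delta_pos": [-2.3,4.4,0],"jaw": 0.103}
    - {"twist": [0,0,-4],"delta_pos": [-2.4,4.4,0],"jaw": 0.103}
    - {"twist": [0,0,-4],"delta_pos": [-2.4,4.4,0],"jaw": 0.103}
    - {"twist": [0,0,0],"delta_pos": [0,0,0],"jaw": 0.103}

```text
clock: 7.38
tool_pos: [0.6093, 0.1135, 0.1392]
tcp_rot: [0.27, 2.189, -2.204]
ft_force: [-0.1, -0.3, 3.2]
width: 0.0099
```

```bash
python3 - <<'E'
from h import *
im,st=snap('wrist','w7.png'); status(st); b=-22
print(mech(1.62,-22))
cv2.imwrite('pics/w7z.png',cv2.resize(im[150:310,180:380,::-1],None,fx=4,fy=3.75,interpolation=cv2.INTER_CUBIC))
E
```

```text
t 7.375 TCP cr [5.300e+01 1.000e-01 1.392e+02] pitch -8.0 F cr [-0.  -0.4  3.2] w 9.89 T [-0.13  0.29 -0.01]
(array([-3.73927714, 99.67989406]), array([ 61.53446622, 126.05219824]), array([ 52.79853634, 139.1320885 ]))
```

View pics/w7z.png

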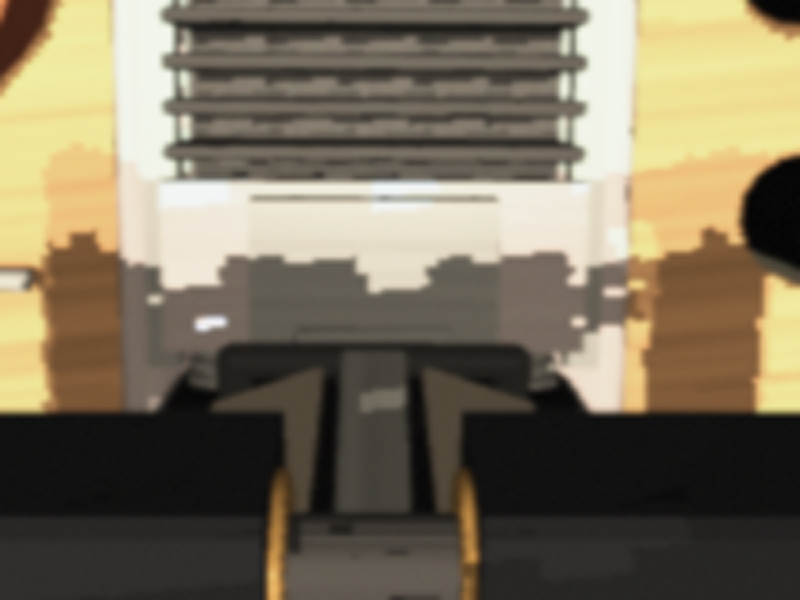

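Emit:
drive_tool:
  targets:
    - {"twist": [0,0,-4],"delta_pos": [-2.4,4.4,0],"jaw": 0.103}
    - {"twist": [0,0,-4],"delta_pos": [-2.4,4.3,0],"jaw": 0.103}
    - {"twist": [0,0,-4],"delta_pos": [-2.4,4.3,0],"jaw": 0.103}
    - {"twist": [0,0,0],"delta_pos": [0,0,0],"jaw": 0.103}

```text
clock: 7.92
tool_pos: [0.6166, 0.1129, 0.1265]
tcp_rot: [-0.038, -2.138, 2.131]
ft_force: [-0.8, -0.5, 2.7]
width: 0.0098
```

```bash
python3 - <<'E'
from h import *
im,st=snap('wrist','w8.png'); status(st)
json.dump([list(st['tool_pos']),list(st['tcp_rot'])],open('w8.json','w'))
print(mech(1.67,-10))
cv2.imwrite('pics/w8z.png',cv2.resize(im[150:310,180:380,::-1],None,fx=4,fy=3.75,interpolation=cv2.INTER_CUBIC))
n=6
plan([(mech(1.67+.1*i/n,-10+27*i/n)[2],-10+27*i/n) for i in range(1,n+1)],st)
E
```

```text
t 7.925 TCP cr [ 60.3   0.3 126.5] pitch 4.0 F cr [-0.8 -0.5  2.7] w 9.79 T [-0.26  0.32 -0.02]
(array([-2.65106093, 99.8396858 ]), array([ 66.67940489, 112.06451751]), array([ 60.85383814, 126.67488274]))
[-0.   0.  -4.5] [-3.2  4.7  0.3]
[-0.   0.  -4.5] [-2.6  4.8  0. ]
[ 0.   0.  -4.5] [-2.6  4.8 -0. ]
[ 0.  -0.  -4.5] [-2.6  4.8  0. ]
[ 0.   0.  -4.5] [-2.6  4.8 -0. ]
[-0.   0.  -4.5] [-2.6  4.7  0. ]
```

View pics/w8z.png

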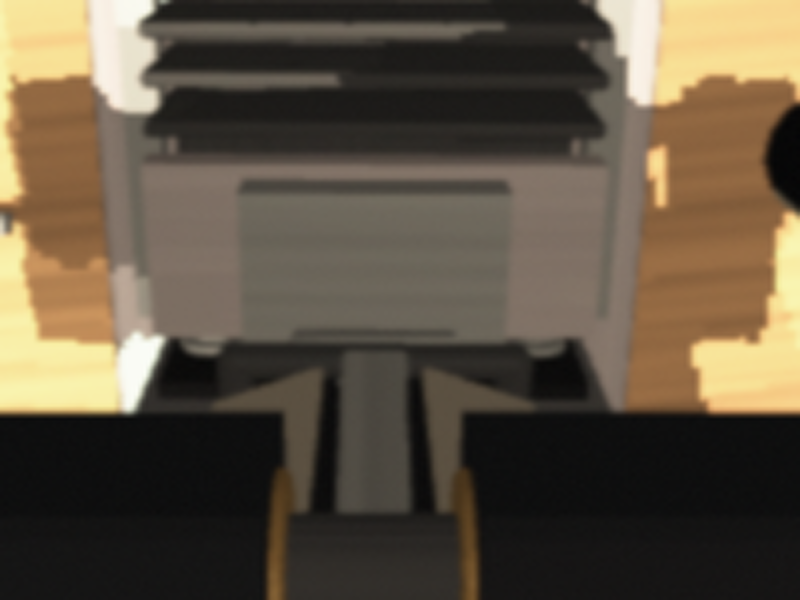

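```bash
python3 - <<'E'
from h import *
c=cmw('w8.json')
f=lambda x,y:(x/4+180,y/3.75+150)
for z in(.085,.082,.074): print(z,tocr(onz(f(295,332),z,c),O).round(1),tocr(onz(f(455,332),z,c),O).round(1),'floor far',tocr(onz(f(240,185),z,c),O).round(1),tocr(onz(f(510,185),z,c),O).round(1))
print('bar far edge at z=112', tocr(onz(f(375,345),.112,c),O).round(1))
E
```

```text
0.085 [58.8 14.1 85. ] [ 58.7 -14.5  85. ] floor far [88.  22.8 85. ] [ 88.  -23.1  85. ]
0.082 [57.4 14.4 82. ] [ 57.4 -14.7  82. ] floor far [87.1 23.2 82. ] [ 87.1 -23.5  82. ]
0.074 [53.7 14.9 74. ] [ 53.7 -15.3  74. ] floor far [84.7 24.1 74. ] [ 84.6 -24.5  74. ]
bar far edge at z=112 [ 68.7  -0.  112. ]
```

```bash
python3 - <<'E'
from h import *
st=ctrl.get_state()
n=5
print([ (mech(1.69+.13*i/n,-10+22*i/n)[1]).round(1) for i in range(n+1)])
print(mech(1.82,18),mech(1.82,19))
plan([(mech(1.69+.13*i/n,-10+22*i/n)[2],-10+22*i/n) for i in range(1,n+1)],st)
E
```

```text
[array([ 67.1, 112.1]), array([ 68.4, 106.8]), array([ 69.3, 101.4]), array([69.8, 96.1]), array([69.9, 90.7]), array([69.5, 85.4])]
(array([ 0.64238949, 99.99061927]), array([67.59676824, 78.23582286]), array([69.3122491, 93.8709476])) (array([ 0.64238949, 99.99061927]), array([67.20689721, 77.07062119]), array([69.19498735, 92.67342535]))
[-0.   0.1 -4.5] [-4.   4.8  0.3]
[ 0.  -0.  -4.4] [-2.8  4.7 -0. ]
[-0.  -0.  -4.4] [-2.8  4.7 -0. ]
[ 0.   0.  -4.4] [-2.8  4.6  0. ]
[-0.  -0.  -4.4] [-2.7  4.6 -0. ]
```

Emit:
drive_tool:
  targets:
    - {"twist": [0,0,-4.4],"delta_pos": [-3.6,4.8,0],"jaw": 0.103}
    - {"twist": [0,0,-4.4],"delta_pos": [-2.8,4.7,0],"jaw": 0.103}
    - {"twist": [0,0,-4.4],"delta_pos": [-2.8,4.7,0],"jaw": 0.103}
    - {"twist": [0,0,0],"delta_pos": [0,0,0],"jaw": 0.103}

```text
clock: 8.48
tool_pos: [0.6232, 0.1123, 0.111]
tcp_rot: [0.199, -2.03, 2.0]
ft_force: [-1.3, -2.4, 0.8]
width: 0.0098
```

```bash
python3 - <<'E'
from h import *
st=ctrl.get_state(); status(st)
n=5
print(mech(1.69+.13*.6,-10+22*.6))
plan([(mech(1.69+.13*i/n,-10+22*i/n)[2],-10+22*i/n) for i in range(4,n+1)]+[(mech(1.82,15)[2],15),(mech(1.82,18)[2],18)],st)
print(st['joint_pos'].round(2))
E
```

```text
t 8.475 TCP cr [ 66.9   0.4 111. ] pitch 17.2 F cr [-1.  -2.5  0.8] w 9.79 T [-0.32  0.16  0.11]
(array([-0.50147575, 99.99428385]), array([69.78875405, 96.0644499 ]), array([ 67.45339478, 111.61906648]))
[-0.1  0.  -4.4] [-3.1  3.8  0.4]
[-0.  -0.  -4.4] [-2.7  4.6 -0. ]
[-0.  0. -3.] [-1.5  3.3  0. ]
[ 0.  0. -3.] [-1.5  3.3 -0. ]
[-0.2   0.73 -0.02  1.39 -0.08  1.31 -1.86]
```

Emit:
drive_tool:
  targets:
    - {"twist": [0,0,-4.4],"delta_pos": [-3,3.9,0.3],"jaw": 0.103}
    - {"twist": [0,0,-4.4],"delta_pos": [-2.7,4.6,0],"jaw": 0.103}
    - {"twist": [0,0,0],"delta_pos": [0,0,0],"jaw": 0.103}

```text
clock: 8.85
tool_pos: [0.6255, 0.112, 0.1012]
tcp_rot: [0.344, -1.952, 1.906]
ft_force: [-1.7, -0.5, 1.0]
width: 0.0096
```

```bash
python3 - <<'E'
from h import *
im,st=snap('wrist','w9.png'); status(st)
json.dump([list(st['tool_pos']),list(st['tcp_rot'])],open('w9.json','w'))
print(mech(1.82,12)[1:])
cv2.imwrite('pics/w9z.png',cv2.resize(im[150:310,180:380,::-1],None,fx=4,fy=3.75,interpolation=cv2.INTER_CUBIC))
im=np.array(ctrl.get_image('scene'))[150:310,260:400,::-1]; cv2.imwrite('pics/s9z.png',cv2.resize(im,None,fx=4,fy=3.75,interpolation=cv2.INTER_CUBIC))
E
```

```text
t 8.85 TCP cr [ 69.2   0.3 101.2] pitch 26.0 F cr [-1.6 -0.6  1. ] w 9.61 T [-0.31  0.12  0.18]
(array([69.50398058, 85.35363623]), array([ 69.5757483, 101.0824267]))
```

View pics/w9z.png

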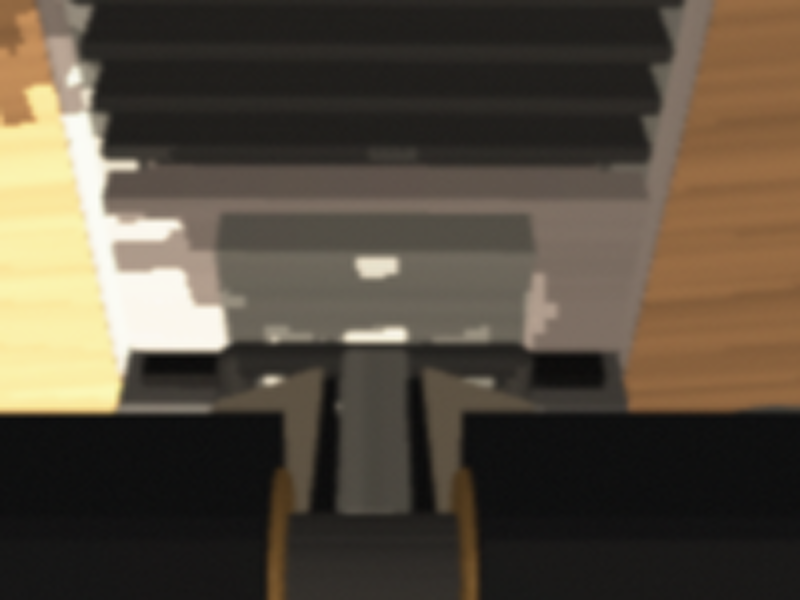

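View pics/s9z.png

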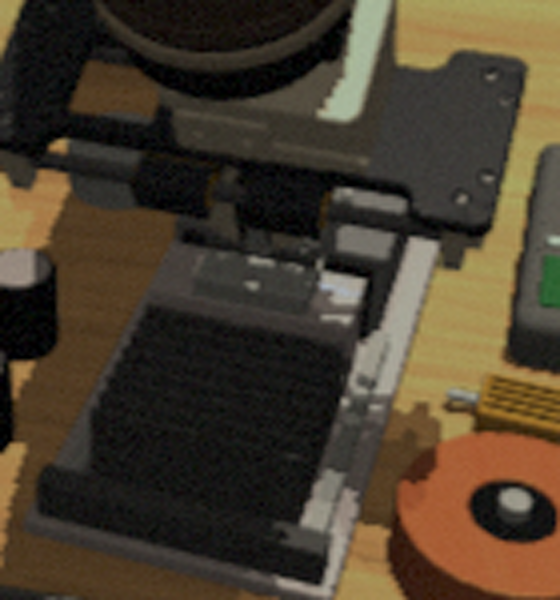

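```bash
python3 - <<'E'
from h import *
c=cmw('w9.json'); f=lambda x,y:(x/4+180,y/3.75+150)
print(tocr(onz(f(270,347),.0865,c),O).round(1))
st=ctrl.get_state()
plan([(mech(1.82,14)[2],14),(mech(1.82,16)[2],16),(mech(1.82,18)[2],18)],st)
E
```

```text
[73.7 16.1 86.5]
[-0.1  0.1 -2.1] [-2.   3.   0.3]
[-0. -0. -2.] [-1.1  2.2 -0. ]
[ 0.  0. -2.] [-1.1  2.2 -0. ]
```

Emit:
drive_tool:
  targets:
    - {"twist": [0,0,-2],"delta_pos": [-1.3,2.6,0.2],"jaw": 0.103}
    - {"twist": [0,0,-2],"delta_pos": [-1.1,2.2,0],"jaw": 0.103}
    - {"twist": [0,0,0],"delta_pos": [0,0,0],"jaw": 0.103}

```text
clock: 9.32
tool_pos: [0.6259, 0.1119, 0.0971]
tcp_rot: [0.406, -1.916, 1.863]
ft_force: [-1.2, -0.5, 0.3]
width: 0.0099
```

```bash
python3 - <<'E'
from h import *
st=ctrl.get_state();status(st);print(mech(1.82,16)[1:])
plan([(mech(1.82,18)[2],18)],st)
E
```

```text
t 9.325 TCP cr [69.6  0.3 97.1] pitch 29.9 F cr [-1.2 -0.6  0.3] w 9.92 T [-0.24 -0.18  0.09]
(array([68.31521288, 80.58574942]), array([69.48399074, 96.27121907]))
[-0.   0.1 -2.1] [-1.3  2.9  0.3]
```

Now I'll creep down to feel for the keeper floor.

Emit:
drive_tool:
  targets:
    - {"twist": [0,0,-1],"delta_pos": [-0.6,1.2,0.3],"jaw": 0.103}
    - {"twist": [0,0,0],"delta_pos": [0,0,0],"jaw": 0.103}

```text
clock: 9.57
tool_pos: [0.6259, 0.1116, 0.0957]
tcp_rot: [0.422, -1.907, 1.851]
ft_force: [0.3, 0.1, -0.1]
width: 0.0098
```

Emit:
drive_tool:
  targets:
    - {"twist": [0,0,-1],"delta_pos": [-0.6,1.2,0],"jaw": 0.103}
    - {"twist": [0,0,0],"delta_pos": [0,0,0],"jaw": 0.103}

```text
clock: 9.82
tool_pos: [0.6259, 0.1115, 0.0939]
tcp_rot: [0.438, -1.896, 1.839]
ft_force: [0.6, 1.1, 3.1]
width: 0.0098
```

```bash
python3 - <<'E'
from h import *
st=ctrl.get_state();status(st);print(mech(1.82,18)[1:])
E
```

```text
t 9.825 TCP cr [69.7 -0.1 93.9] pitch 32.0 F cr [0.5 1.1 3.1] w 9.83 T [ 0.13 -0.11 -0.06]
(array([67.59676824, 78.23582286]), array([69.3122491, 93.8709476]))
```

Emit:
drive_tool:
  targets:
    - {"twist": [0,0,0],"delta_pos": [-0.4,0.7,0],"jaw": 0.103}
    - {"twist": [0,0,0],"delta_pos": [0,0,0],"jaw": 0.103}

```text
clock: 10.07
tool_pos: [0.6259, 0.1115, 0.0938]
tcp_rot: [0.438, -1.897, 1.839]
ft_force: [1.1, 0.1, 5.3]
width: 0.0098
```

```bash
python3 - <<'E'
from h import *
im,st=snap('wrist','w10.png'); status(st)
json.dump([list(st['tool_pos']),list(st['tcp_rot'])],open('w10.json','w'))
cv2.imwrite('pics/w10z.png',cv2.resize(im[150:310,180:380,::-1],None,fx=4,fy=3.75,interpolation=cv2.INTER_CUBIC))
E
```

```text
t 10.075 TCP cr [69.7 -0.1 93.8] pitch 32.0 F cr [1.1 0.2 5.3] w 9.76 T [ 0.16  0.18 -0.07]
```

View pics/w10z.png

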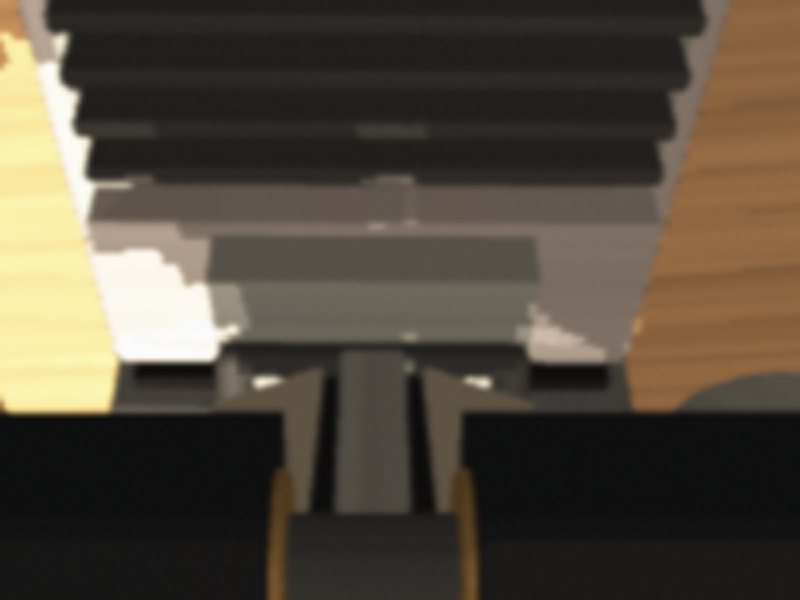

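The bar rests on the keeper floor: z is blocked with 5 N up, and it is about 9 mm past the lip edge. Next I'll draw it towards -x in small steps while watching the force.

Emit:
drive_tool:
  targets:
    - {"twist": [0,0,0],"delta_pos": [0.6,-1,0],"jaw": 0.103}
    - {"twist": [0,0,0.2],"delta_pos": [1.3,0.8,0],"jaw": 0.103}
    - {"twist": [0,0,0.2],"delta_pos": [1.3,0.8,0],"jaw": 0.103}
    - {"twist": [0,0,0],"delta_pos": [0,0,0],"jaw": 0.103}

```text
clock: 10.62
tool_pos: [0.6227, 0.1117, 0.0945]
tcp_rot: [0.431, -1.9, 1.844]
ft_force: [2.7, 0.4, 1.5]
width: 0.0097
```

```bash
python3 - <<'E'
from h import *
st=ctrl.get_state();status(st)
E
```

```text
t 10.625 TCP cr [66.5 -0.3 94.5] pitch 31.5 F cr [2.6 0.7 1.5] w 9.74 T [ 0.25 -0.79 -0.2 ]
```

Emit:
drive_tool:
  targets:
    - {"twist": [0,0,0.2],"delta_pos": [1.2,1.0,0],"jaw": 0.103}
    - {"twist": [0,0,0.2],"delta_pos": [1.3,0.8,0],"jaw": 0.103}
    - {"twist": [0,0,0],"delta_pos": [0,0,0],"jaw": 0.103}

```text
clock: 11.0
tool_pos: [0.6193, 0.1121, 0.0942]
tcp_rot: [0.426, -1.904, 1.848]
ft_force: [2.0, 2.2, 2.4]
width: 0.0096
```

```bash
python3 - <<'E'
from h import *
st=ctrl.get_state();status(st)
E
```

```text
t 11.0 TCP cr [63.  -0.2 94.2] pitch 31.2 F cr [1.8 2.4 2.4] w 9.56 T [ 0.31 -0.42 -0.23]
```

Emit:
drive_tool:
  targets:
    - {"twist": [0,0,0.2],"delta_pos": [1.3,0.8,0],"jaw": 0.103}
    - {"twist": [0,0,0],"delta_pos": [0,0,0],"jaw": 0.103}

```text
clock: 11.25
tool_pos: [0.6179, 0.1121, 0.0941]
tcp_rot: [0.423, -1.905, 1.85]
ft_force: [0.9, 1.2, 2.2]
width: 0.0096
```

Emit:
drive_tool:
  targets:
    - {"twist": [0,0,0.2],"delta_pos": [0.8,0.5,0],"jaw": 0.103}
    - {"twist": [0,0,0],"delta_pos": [0,0,0],"jaw": 0.103}

```text
clock: 11.5
tool_pos: [0.6171, 0.1122, 0.0941]
tcp_rot: [0.419, -1.907, 1.853]
ft_force: [0.9, 1.2, 1.7]
width: 0.0099
```

```bash
python3 - <<'E'
from h import *
st=ctrl.get_state();status(st)
E
```

```text
t 11.5 TCP cr [60.8 -0.3 94.1] pitch 30.8 F cr [0.8 1.3 1.7] w 9.88 T [ 0.31 -0.63 -0.26]
```

Emit:
drive_tool:
  targets:
    - {"twist": [0,0,0],"delta_pos": [0.8,0.5,0],"jaw": 0.103}
    - {"twist": [0,0,0],"delta_pos": [0,0,0],"jaw": 0.103}

```text
clock: 11.75
tool_pos: [0.6167, 0.1122, 0.0941]
tcp_rot: [0.418, -1.908, 1.853]
ft_force: [4.5, 2.5, 0.7]
width: 0.0095
```

Emit:
drive_tool:
  targets:
    - {"twist": [0,0,0],"delta_pos": [0.8,0.5,0],"jaw": 0.103}
    - {"twist": [0,0,0],"delta_pos": [0,0,0],"jaw": 0.103}

```text
clock: 12.0
tool_pos: [0.6163, 0.1123, 0.0942]
tcp_rot: [0.417, -1.909, 1.854]
ft_force: [6.7, 1.9, 0.9]
width: 0.0097
```

```bash
python3 - <<'E'
from h import *
st=ctrl.get_state();status(st)
E
```

```text
t 12.0 TCP cr [60.1 -0.3 94.2] pitch 30.6 F cr [6.5 2.6 0.9] w 9.67 T [ 0.4  -1.45 -0.28]
```

The wall contact shows: 6.5 N at TCP x≈60. Now a light upward tug to check the bar is under the lip.

Emit:
drive_tool:
  targets:
    - {"twist": [0,0,0],"delta_pos": [0.5,-1.2,0],"jaw": 0.103}
    - {"twist": [0,0,0],"delta_pos": [0,0,0],"jaw": 0.103}

```text
clock: 12.25
tool_pos: [0.6162, 0.1122, 0.095]
tcp_rot: [0.418, -1.908, 1.853]
ft_force: [5.6, 1.9, -0.3]
width: 0.0097
```

Emit:
drive_tool:
  targets:
    - {"twist": [0,0,0],"delta_pos": [0.3,-0.8,0],"jaw": 0.103}
    - {"twist": [0,0,0],"delta_pos": [0,0,0],"jaw": 0.103}

```text
clock: 12.5
tool_pos: [0.616, 0.1122, 0.0956]
tcp_rot: [0.418, -1.908, 1.853]
ft_force: [4.2, 1.9, -3.2]
width: 0.0099
```

```bash
python3 - <<'E'
from h import *
st=ctrl.get_state();status(st)
E
```

```text
t 12.5 TCP cr [59.8 -0.4 95.6] pitch 30.7 F cr [ 4.   2.4 -3.2] w 9.85 T [ 0.26 -2.13 -0.29]
```

Emit:
drive_tool:
  targets:
    - {"twist": [0,0,0],"delta_pos": [-0.6,1.0,0],"jaw": 0.103}
    - {"twist": [0,0,0],"delta_pos": [0,0,0],"jaw": 0.2}
    - {"twist": [0,0,0],"delta_pos": [0,0,0],"jaw": 0.35}
    - {"twist": [0,0,0],"delta_pos": [0,-12,0],"jaw": 0.35}
    - {"twist": [0,0,0],"delta_pos": [0,-20,0],"jaw": 0.35}
    - {"twist": [0,0,0],"delta_pos": [0,-30,0],"jaw": 0.35}
    - {"twist": [0,0,0],"delta_pos": [0,-30,0],"jaw": 0.35}
    - {"twist": [0,0,0],"delta_pos": [0,0,0],"jaw": 0.35}

```text
clock: 13.5
tool_pos: [0.6643, 0.1071, 0.1763]
tcp_rot: [0.415, -1.91, 1.854]
ft_force: [-1.0, 0.7, -0.5]
width: 0.0324
```

```bash
python3 - <<'E'
from h import *
im,st=snap('wrist','w11.png'); status(st)
json.dump([list(st['tool_pos']),list(st['tcp_rot'])],open('w11.json','w'))
cv2.imwrite('pics/w11z.png',cv2.resize(im[150:310,180:380,::-1],None,fx=4,fy=3.75,interpolation=cv2.INTER_CUBIC))
print(st['joint_pos'].round(2))
E
```

```text
t 13.5 TCP cr [108.3  -0.4 176.3] pitch 30.5 F cr [-1.1  0.6 -0.5] w 32.4 T [-0.04 -0.6   0.  ]
[-0.16  0.92 -0.01  0.93 -0.13  1.81 -1.84]
```

View pics/w11z.png

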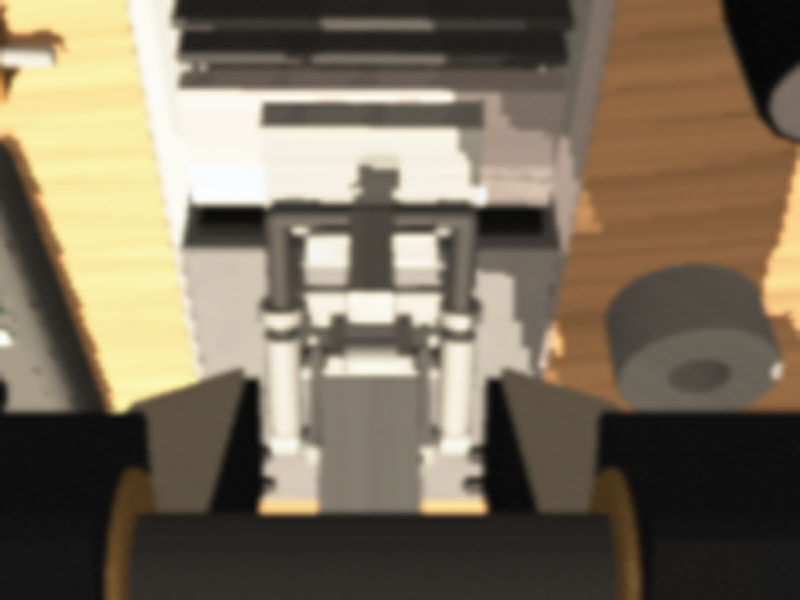

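```bash
python3 - <<'E'
from h import *
st=ctrl.get_state();print(need(Rtool(0),W(60,0,250),st))
E
```

```text
(array([2.000e-02, 6.000e-02, 3.067e+01]), array([ 79. , -40.6,  -0.5]), array([ 47.2, -75.2,  -0.4]))
```

Emit:
drive_tool:
  targets:
    - {"twist": [0,0,0],"delta_pos": [30,-30,0],"jaw": 0.1}
    - {"twist": [0,0,10],"delta_pos": [30,-10,0],"jaw": 0.1}
    - {"twist": [0,0,10],"delta_pos": [14,0,0],"jaw": 0}
    - {"twist": [0,0,10.5],"delta_pos": [0,0,0],"jaw": 0}
    - {"twist": [0,0,0],"delta_pos": [0,0,0],"jaw": 0}
    - {"twist": [0,0,0],"delta_pos": [0,0,0],"jaw": 0}

```text
clock: 14.3
tool_pos: [0.6184, 0.1118, 0.2442]
tcp_rot: [-0.106, -2.165, 2.164]
ft_force: [1.3, -0.6, 0.6]
width: 0.0002
```

```bash
python3 - <<'E'
from h import *
im,st=snap('wrist','w12.png'); status(st)
json.dump([list(st['tool_pos']),list(st['tcp_rot'])],open('w12.json','w'))
cv2.imwrite('pics/w12z.png',cv2.resize(im[130:290,180:380,::-1],None,fx=4,fy=3.75,interpolation=cv2.INTER_CUBIC))
im=np.array(ctrl.get_image('scene'))[150:310,260:400,::-1]; cv2.imwrite('pics/s12z.png',cv2.resize(im,None,fx=4,fy=3.75,interpolation=cv2.INTER_CUBIC))
print(st['joint_pos'].round(2))
E
```

```text
t 14.3 TCP cr [ 62.1  -0.5 244.2] pitch 0.4 F cr [ 1.4 -0.4  0.6] w 0.21 T [ 0.04 -0.02 -0.04]
[-0.26  0.43 -0.01  1.53  0.    1.18 -1.94]
```

View pics/w12z.png

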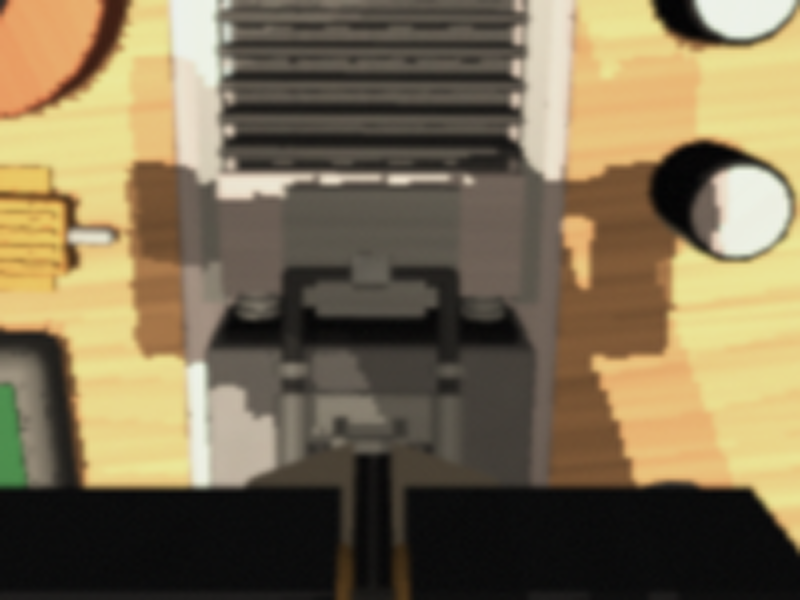

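View pics/s12z.png

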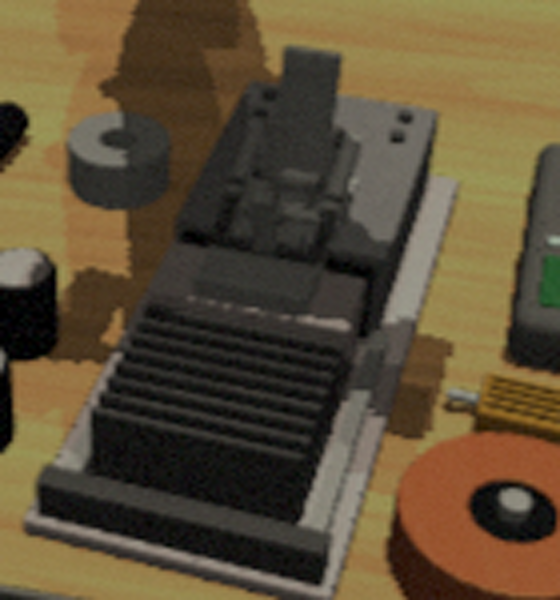

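```bash
python3 - <<'E'
from h import *
c=cam('scene')
for l in(1.0,1.1,1.2,1.3,1.4,1.5,1.57):
    u=proj(W(-69*np.cos(l),0,78+69*np.sin(l)),c); print(l,((u[0]-260)*4).round(),((u[1]-150)*3.75).round())
u=proj(W(57.5,15,85),c);print((u-[260,150])*[4,3.75])
E
```

```text
1.0 321.0 38.0
1.1 319.0 38.0
1.2 316.0 40.0
1.3 314.0 43.0
1.4 310.0 47.0
1.5 307.0 53.0
1.57 304.0 57.0
[297.66294033 241.33721128]
```

Emit:
drive_tool:
  targets:
    - {"twist": [0,0,0.4],"delta_pos": [20,20,-0.5],"jaw": 0}
    - {"twist": [0,0,0],"delta_pos": [20,40,0],"jaw": 0}
    - {"twist": [0,0,0],"delta_pos": [0,40,0],"jaw": 0}
    - {"twist": [0,0,0],"delta_pos": [0,12,0],"jaw": 0}
    - {"twist": [0,0,0],"delta_pos": [0,0,0],"jaw": 0}

```text
clock: 15.02
tool_pos: [0.5796, 0.1164, 0.1316]
tcp_rot: [-0.115, -2.167, 2.168]
ft_force: [-0.0, 0.4, -0.4]
width: 0.0006
```

```bash
python3 - <<'E'
from h import *
st=ctrl.get_state();status(st)
for l in np.arange(1.4,-.01,-.1): print(l.round(2),(-55*np.cos(l)+3*np.sin(l)+9.5).round(1),(78+55*np.sin(l)+3*np.cos(l)).round(1))
E
```

```text
t 15.025 TCP cr [ 2.310e+01 -1.000e-01  1.316e+02] pitch -0.0 F cr [-0.1  0.4 -0.4] w 0.6 T [ 0.09 -0.04  0.02]
1.4 3.1 132.7
1.3 -2.3 131.8
1.2 -7.6 130.3
1.1 -12.8 128.4
1.0 -17.7 125.9
0.9 -22.3 122.9
0.8 -26.7 119.5
0.7 -30.6 115.7
0.6 -34.2 111.5
0.5 -37.3 107.0
0.4 -40.0 102.2
0.3 -42.2 97.1
0.2 -43.8 91.9
0.1 -44.9 86.5
-0.0 -45.5 81.0
```

Next I'll approach horizontally until contact.

Emit:
drive_tool:
  targets:
    - {"twist": [0,0,0],"delta_pos": [8,0,0],"jaw": 0}
    - {"twist": [0,0,0],"delta_pos": [6,0,0],"jaw": 0}
    - {"twist": [0,0,0],"delta_pos": [5,0,0],"jaw": 0}
    - {"twist": [0,0,0],"delta_pos": [3,0,0],"jaw": 0}

```text
clock: 15.52
tool_pos: [0.5576, 0.1191, 0.1328]
tcp_rot: [-0.118, -2.171, 2.169]
ft_force: [3.2, 0.2, -1.5]
width: 0.0001
```

```bash
python3 - <<'E'
from h import *
im,st=snap('wrist','w13.png');status(st)
cv2.imwrite('pics/w13z.png',cv2.resize(im[130:290,180:380,::-1],None,fx=4,fy=3.75,interpolation=cv2.INTER_CUBIC))
E
```

```text
t 15.525 TCP cr [  1.    0.3 132.8] pitch -0.2 F cr [ 3.2  0.6 -1.5] w 0.1 T [ 0.01 -0.8   0.02]
```

View pics/w13z.png

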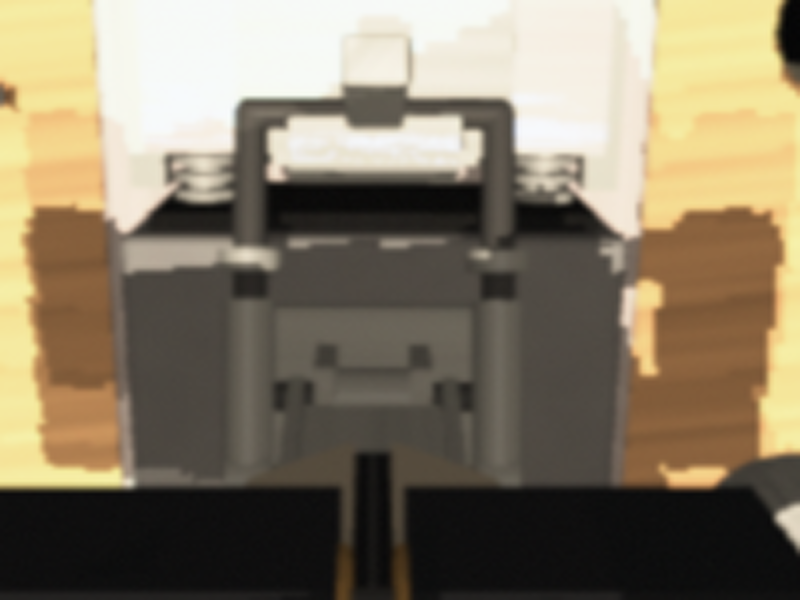

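The contact is at about lever 1.37, with the loop hooked over the lip plate at (375,140). Next I'll swing the handle down along the arc.

Emit:
drive_tool:
  targets:
    - {"twist": [0,0,0],"delta_pos": [3.3,1,-0.3],"jaw": 0}
    - {"twist": [0,0,0],"delta_pos": [5.3,1.5,0],"jaw": 0}
    - {"twist": [0,0,0],"delta_pos": [5.2,1.9,0],"jaw": 0}
    - {"twist": [0,0,0],"delta_pos": [4.9,2.5,0],"jaw": 0}
    - {"twist": [0,0,0],"delta_pos": [0,0,0],"jaw": 0}

```text
clock: 16.2
tool_pos: [0.5389, 0.1212, 0.1253]
tcp_rot: [-0.117, -2.17, 2.169]
ft_force: [5.8, -0.5, 0.7]
width: 0.0008
```

```bash
python3 - <<'E'
from h import *
im,st=snap('wrist','w14.png');status(st)
cv2.imwrite('pics/w14z.png',cv2.resize(im[130:290,180:380,::-1],None,fx=4,fy=3.75,interpolation=cv2.INTER_CUBIC))
E
```

```text
t 16.2 TCP cr [-17.9   0.4 125.3] pitch -0.2 F cr [5.8 0.2 0.7] w 0.78 T [-0.11 -1.21 -0.  ]
```

View pics/w14z.png

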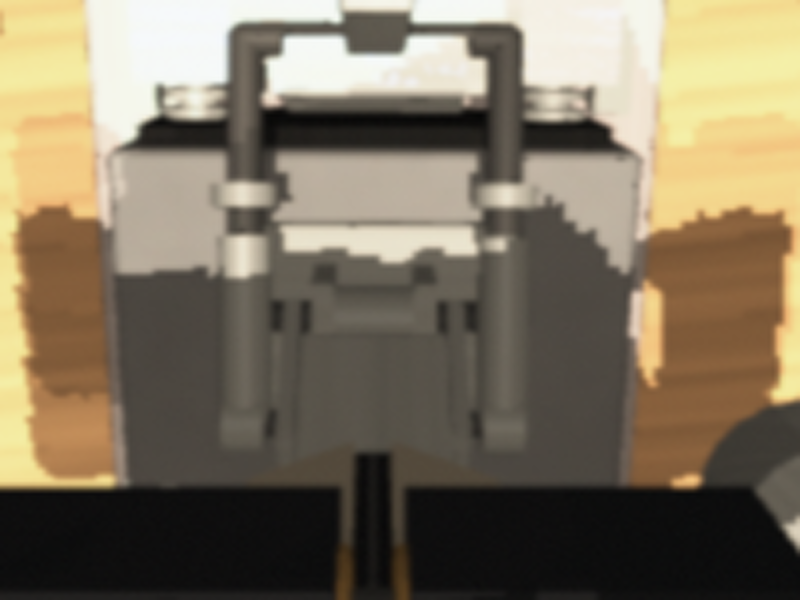

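Emit:
drive_tool:
  targets:
    - {"twist": [0,0,0],"delta_pos": [4.6,3,-0.3],"jaw": 0}
    - {"twist": [0,0,0],"delta_pos": [4.3,3.4,0],"jaw": 0}
    - {"twist": [0,0,0],"delta_pos": [4.0,3.8,0],"jaw": 0}
    - {"twist": [0,0,0],"delta_pos": [0,0,0],"jaw": 0}

```text
clock: 16.75
tool_pos: [0.5262, 0.1227, 0.115]
tcp_rot: [-0.118, -2.17, 2.169]
ft_force: [5.1, -1.1, 0.6]
width: 0.0006
```

```bash
python3 - <<'E'
from h import *
im,st=snap('wrist','w15.png');status(st)
cv2.imwrite('pics/w15z.png',cv2.resize(im[90:290,180:380,::-1],None,fx=4,fy=3,interpolation=cv2.INTER_CUBIC))
E
```

```text
t 16.75 TCP cr [-30.6   0.5 115. ] pitch -0.2 F cr [ 5.2 -0.5  0.6] w 0.57 T [-0.19 -1.27  0.03]
```

View pics/w15z.png

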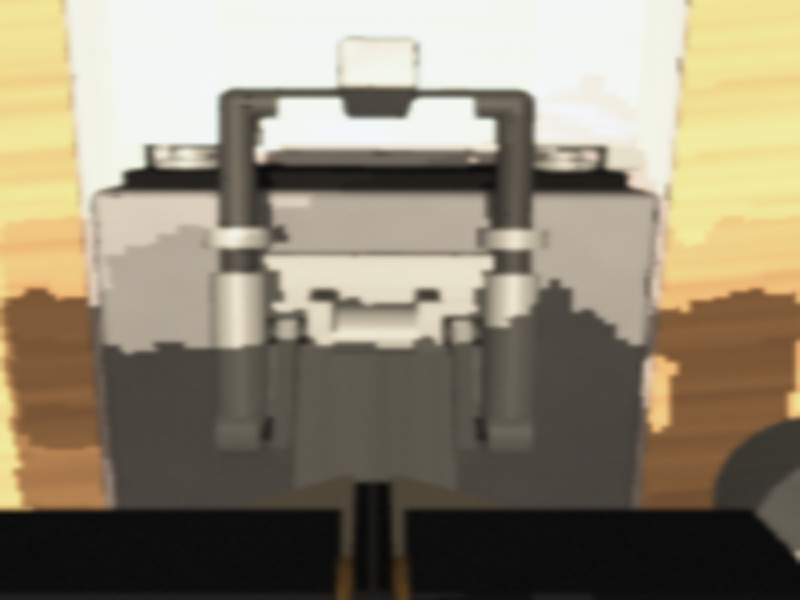

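Emit:
drive_tool:
  targets:
    - {"twist": [0,0,0],"delta_pos": [3.6,4.2,-0.3],"jaw": 0}
    - {"twist": [0,0,0],"delta_pos": [3.1,4.5,0],"jaw": 0}
    - {"twist": [0,0,0],"delta_pos": [2.7,4.8,0],"jaw": 0}
    - {"twist": [0,0,0],"delta_pos": [0,0,0],"jaw": 0}

```text
clock: 17.3
tool_pos: [0.5158, 0.124, 0.1011]
tcp_rot: [-0.115, -2.168, 2.168]
ft_force: [2.2, -0.4, 1.0]
width: 0.0005
```

```bash
python3 - <<'E'
from h import *
im,st=snap('wrist','w16.png');status(st)
cv2.imwrite('pics/w16z.png',cv2.resize(im[90:290,180:380,::-1],None,fx=4,fy=3,interpolation=cv2.INTER_CUBIC))
E
```

```text
t 17.3 TCP cr [-41.1   0.7 101.1] pitch -0.1 F cr [ 2.3 -0.2  1. ] w 0.48 T [-0.08 -0.59  0.02]
```

View pics/w16z.png

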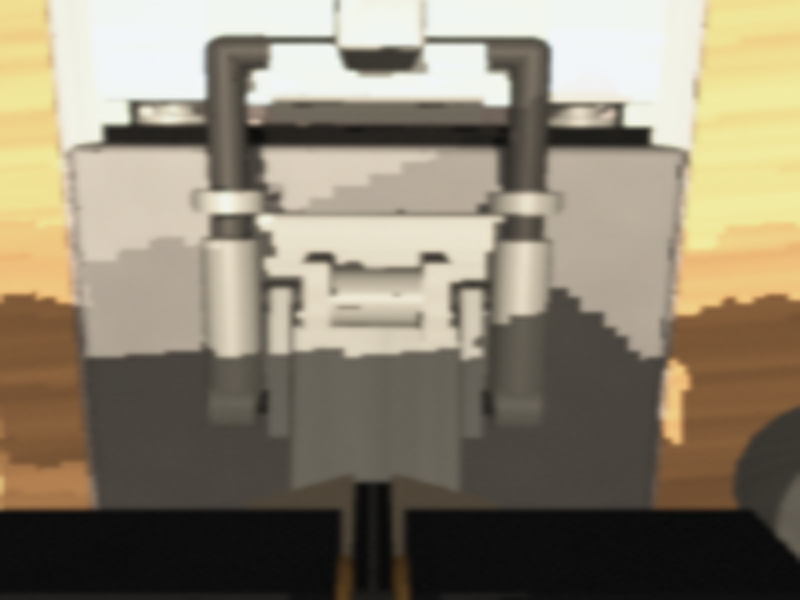

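Emit:
drive_tool:
  targets:
    - {"twist": [0,0,0],"delta_pos": [2.2,5,-0.3],"jaw": 0}
    - {"twist": [0,0,0],"delta_pos": [1.6,5.3,0],"jaw": 0}
    - {"twist": [0,0,0],"delta_pos": [0,0,0],"jaw": 0}

```text
clock: 17.73
tool_pos: [0.5113, 0.1248, 0.0902]
tcp_rot: [-0.112, -2.167, 2.168]
ft_force: [-0.5, -0.6, -1.0]
width: 0.0006
```

Emit:
drive_tool:
  targets:
    - {"twist": [0,0,0],"delta_pos": [1,5.3,0],"jaw": 0}
    - {"twist": [0,0,0],"delta_pos": [0,0,0],"jaw": 0}
    - {"twist": [0,0,0],"delta_pos": [0.5,4,0],"jaw": 0}
    - {"twist": [0,0,0],"delta_pos": [0,0,0],"jaw": 0}

```text
clock: 18.23
tool_pos: [0.5114, 0.125, 0.0817]
tcp_rot: [-0.116, -2.169, 2.168]
ft_force: [-0.8, 0.1, 0.7]
width: 0.0007
```

```bash
python3 - <<'E'
from h import *
im,st=snap('wrist','w17.png');status(st)
cv2.imwrite('pics/w17z.png',cv2.resize(im[60:290,180:380,::-1],None,fx=4,fy=2.6,interpolation=cv2.INTER_CUBIC))
E
```

```text
t 18.225 TCP cr [-45.6   1.3  81.7] pitch -0.1 F cr [-0.8  0.   0.7] w 0.67 T [ 0.05 -0.06 -0.02]
```

View pics/w17z.png

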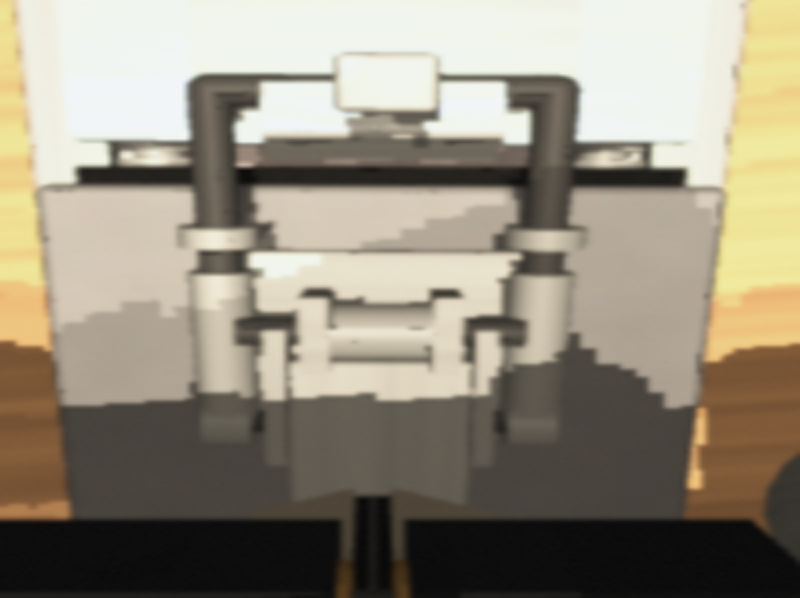

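The force fell to about zero, so the handle has snapped away from the finger. I'll press lightly once to confirm it's seated, then retreat and look.

Emit:
drive_tool:
  targets:
    - {"twist": [0,0,0],"delta_pos": [0,1,-0.8],"jaw": 0}
    - {"twist": [0,0,0],"delta_pos": [0,0.7,0],"jaw": 0}
    - {"twist": [0,0,0],"delta_pos": [0,0,0],"jaw": 0}

```text
clock: 18.65
tool_pos: [0.5116, 0.1255, 0.0806]
tcp_rot: [-0.117, -2.169, 2.169]
ft_force: [-1.4, -2.2, 6.9]
width: 0.0006
```

```bash
python3 - <<'E'
from h import *
st=ctrl.get_state();status(st)
E
```

```text
t 18.65 TCP cr [-45.5   1.8  80.6] pitch -0.2 F cr [-1.2 -2.3  6.9] w 0.57 T [-0.39  0.34  0.01]
```

Emit:
drive_tool:
  targets:
    - {"twist": [0,0,0],"delta_pos": [0,-20,0],"jaw": 0}
    - {"twist": [0,0,0],"delta_pos": [0,-50,0],"jaw": 0}
    - {"twist": [0,0,0],"delta_pos": [15,-50,0],"jaw": 0}
    - {"twist": [0,0,0],"delta_pos": [50,-30,0],"jaw": 0}
    - {"twist": [0,0,0],"delta_pos": [50,0,0],"jaw": 0}
    - {"twist": [0,0,0],"delta_pos": [0,0,0],"jaw": 0}
    - {"twist": [0,0,0],"delta_pos": [0,0,0],"jaw": 0}

```text
clock: 19.52
tool_pos: [0.397, 0.1377, 0.23]
tcp_rot: [-0.116, -2.17, 2.169]
ft_force: [-0.0, 0.6, -0.2]
width: 0.0005
```

```bash
python3 - <<'E'
from h import *
im,st=snap('wrist','w18.png');status(st); print(st['joint_pos'].round(2))
json.dump([list(st['tool_pos']),list(st['tcp_rot'])],open('w18.json','w'))
s=np.array(ctrl.get_image('scene'))[150:310,260:400,::-1]; cv2.imwrite('pics/s18z.png',cv2.resize(s,None,fx=4,fy=3.75,interpolation=cv2.INTER_CUBIC))
t,_=snap('top','t18.png')
E
```

```text
t 19.525 TCP cr [-160.7    1.9  230. ] pitch -0.2 F cr [-0.1  0.6 -0.2] w 0.54 T [0.05 0.04 0.03]
[-0.39  0.1  -0.08  2.03  0.01  1.01 -2.15]
```

View pics/w18.png

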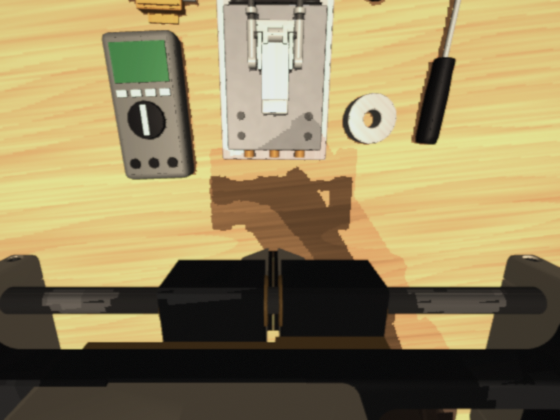

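View pics/s18z.png

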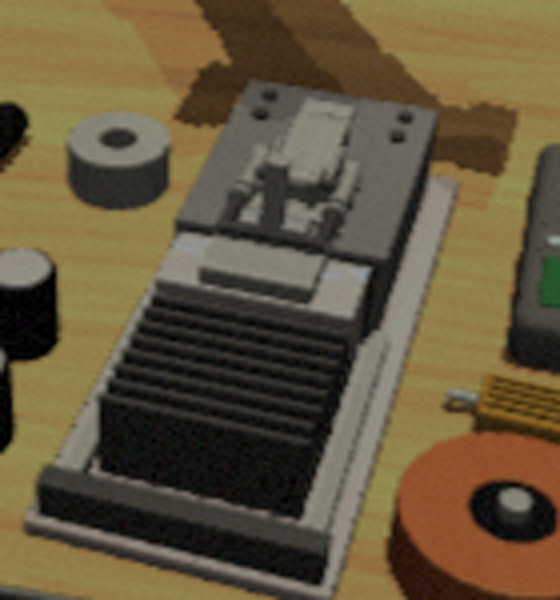

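View pics/t18.png

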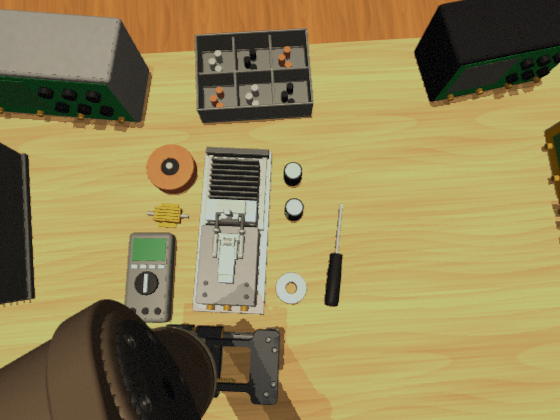

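The wrist view shows the handle flat at (275,70), along the cradle's -x. The loop is on the keeper, and the sled has moved in from the dark end bar. In the top view every other object is where it was. I'm handing it in.

```bash
python3 - <<'E'
from h import *
print(ctrl.get_state()['clock']); print(ctrl.sign_off())
E
```

```text
19.675
the job is handed in; nothing more can be done
None
```

The latch is hooked and closed, and I handed the job in at 19.7 s. `sign_off` gave no verdict.

- **Hooking:** I gripped the loop's finger tab lightly and lowered the bar past the lip onto the keeper floor, with about 5 N upward on the tool. I then drew the bar under the lip until it bore on the wall, at about 6.5 N. A small upward tug was resisted after about 1.8 mm, which fits the bar being under the lip.
- **Closing:** I let go of the tab and pushed the handle down along its arc with the shut fingers. The readings between steps did not exceed about 6 N. The force fell to about zero near the end, so the handle snapped shut by itself.
- **Last checks:**
  - A light press met a firm stop (6.9 N) with the fingertips 80.6 mm up, where the closed handle's top should be 81 mm.
  - After the arm withdrew, the images show the handle flat, the loop on the keeper and the sled drawn in.
  - Every other object is where it was. I checked this by eye in the top view, not by measuring.
- **Not fully settled:**
  - My position estimates disagreed by about 1 mm between views. I left extra clearance at the lip and felt for contact instead.
  - I could not read the squeeze on the tab directly. I kept it light by setting the jaws only about 0.5 mm under the tab's width.

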